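# Load a sampler carousel for a bracketed run

## Robot

A 6-joint arm with a two-finger parallel gripper is mounted at the origin on the work surface; the furniture and walls round the work are solid. World frame = base frame: x ahead of the robot, y to its left, z up, the work surface at z = 0. Lengths are in m, angles in degrees, forces in N, time in s.
With the tool pointing down it reaches from about 0.375 to 0.925 m from the base axis. Payload 5.7 kg.
Tool frame: the origin (TCP) lies at the very end of the fingers, on their centre line; the grasp point (between the pads) lies 19 mm behind it; z points along the fingers, y is the line along which they close (so a half turn about z gives the same grasp; the last joint's range is limited). The gripper opens to 88 mm and grips with 3 to 60 N. Pads are 20 mm wide; open, the fingers measure 115 mm over their backs; the gripper's body (75 mm by 178 mm) begins 61 mm behind the grasp point.
Start: joints at [67.775, 20.558, 86.54, -0, 72.909, -6.595], TCP at [0.162, 0.578, 0.223] pointing down, gripper open.
Joint ranges: [-170.27, 170.27], [-57.76, 135], [12.27, 136.19], [-55.21, 235.2], [11.17, 155.16], [-170.74, 170.74]. Speed limits (degrees/s): [136.94, 136.94, 180, 180, 180, 180].

## Interface

Orientations are given as a 3x3 rotation matrix whose columns are the frame's x, y, z axes.
In Python, from rig import ctrl gives the robot as it stands.
- The arm moves only by the tool arm_command, never from a script. Its argument "increments" is a list of rows, each an object of numbers: "dx", "dy", "dz": the shift along the tool's x, y, z normalised to -1 to 1, where 1 is 200 mm; "spin": the turn about the tool's z normalised to -1 to 1, where 1 is 45 degrees. In form: [{"dx": .., "dy": .., "dz": .., "spin": ..}, ...]. A call has exactly 8 rows; each row is the pose to reach, as a shift and turn from the pose commanded when the call began, along the tool's axes at that moment; what a row does not reach only later rows make up. A row lasts 1/10 s, in which the tool goes at most 50 mm and 8.59 degrees, less where a joint would pass 70% of its speed; a pose out of reach is approached as far as the arm can. A call with a number of a shift or a turn outside -1 to 1 is refused whole. A call with a gripper value outside its range is refused whole. "hand" is the opening, from 0 (shut) to 1 (fully open), set as the call begins (left out, the last holds). The fingers move at their own pace and stop on an object; "newtons" is the grip in N (left out, the last holds). Time passes only in rows, so rows that repeat a pose let the fingers close, or fill a call up. It gives the time, the measured TCP pose, the force, the opening and the grip force at its end, in the units of the state.
- ctrl.sense(): the state, without advancing time (a new reading comes with each control period).
- ctrl.grab_frame(name): name is "scene" or "top" or "wrist"; returns (picture, depth): 480x640x3 uint8, blue, green, red; 480x640 float32, m along the optical axis (not along the pixel's ray), 0 where there is no reading.
- ctrl.calibration(name): a dict with "K" (3x3 intrinsics, pixels), "D" ([k1, k2, p1, p2, k3] as OpenCV has them; the pictures are not rectified), "R" (3x3) and "t" (3): a world point X has camera coordinates R X + t. Camera axes: x right, y down, z forward; pixel columns grow to the right and rows downward; lengths in m; the calibration is good to about 2 mm. A picture is of the moment at which its call begins: read the wrist's pose just before it. calibration takes no time and is no camera call; for the wrist camera it gives the pose at the moment of the call.
- ctrl.job_done(): hands the job in; it is judged then, once.
The state is a dict: "clock": time; "qpos": joint angles; "joint_velocities": joint speeds; "joint_efforts": joint torques, N m; "eef_pos": TCP position; "ee_rot": TCP orientation; "contact_force": force on the tool from outside, world axes, zero at the start; "wrist_torque": the same for the moment, N m; "finger_gap": opening from 0.0 (shut) to 1.0 (fully open); "grip_force": force on a finger pad.
Only numpy, scipy, OpenCV 4.12 (cv2) and the standard library are available. Lean on these libraries where they do the work, as an engineer would, in place of code of your own. Each camera call takes 0.05 s, during which the arm holds its last target. There are 200 camera calls.

## Task

Load the sampler's carousel for a run: stand the small white rinse bottle in the one wide holder and the 50 ml sample tube in the holder straight across from it; then bracket the sample by standing the amber vial in the holder next to it clockwise (seen from above) and the short white vial in the holder next to it anticlockwise. Nothing can be put into a holder that is below the needle arm, so turn the carousel by its hub grip as you need, and finish with it turned so that the sample tube stands right below the sampling needle, everything upright, fully down in its holder and let go.

Things in the scene. Friction and masses are not known exactly. Their poses are not given: they have to be found in the camera images.
- rinse_bottle: small plain white bottle with a white screw cap: body 41 mm across and 58 mm high, cap 38 mm across, 74 mm high in all, 0.07 kg; stands upright on the bench. The origin is the centre of its underside.
- sample_tube: 50 ml tube with a ribbed blue cap, the only one: wall 29 mm across, cap 34 mm across over the top 15 mm, 115 mm high, about 0.04 kg; stands upright on the bench. The origin is the centre of its underside.
- amber_vial: amber glass vial with a black screw cap and a plain white paper band: body 28 mm across up to 68 mm, shoulder, cap 24 mm across from 78 to 95 mm, 0.05 kg; stands upright. The origin is the centre of its underside.
- short_vial: short white plastic vial with a white screw cap: body 28 mm across up to 46 mm, cap 27 mm across from 52 to 70 mm (its top), 0.03 kg; stands upright. The origin is the centre of its underside.
- holder_wide: the one wide grey cup, for the rinse bottle: bore 50 mm, mouth 62 mm; floor 2 mm and rim 40 mm above its origin (centre of its underside); z up, x outward from the hub. The carousel is an aluminium disc with six fixed cups 60 degrees apart, centres 68 mm from the hub's axis, inner floors 40 mm above the bench; the other five cups are narrow and alike.
- holder_sample: narrow grey cup straight across from the wide one, for the sample tube: bore 36 mm up to 30 mm above its floor, widening to a mouth of 48 mm; floor 2 mm and rim 40 mm above its origin (centre of its underside); z up, x outward from the hub. A wall shelf 0.54 m above the bench begins 0.59 m ahead of the robot: holders are best loaded while they are on the robot's side of the hub.
- holder_clockwise: narrow grey cup next to holder_sample clockwise seen from above, for the amber vial; same size as holder_sample; floor 2 mm and rim 40 mm above its origin (centre of its underside); z up, x outward from the hub. 
- holder_anticlockwise: narrow grey cup next to holder_sample anticlockwise seen from above, for the short white vial; same size as holder_sample; floor 2 mm and rim 40 mm above its origin (centre of its underside); z up, x outward from the hub. The other two narrow cups stay empty.
- hub_grip (a point): middle of the carousel's hub grip, on the turning axis, 140 mm above the bench: round black ribbed knob 36 mm across, from 115 to 149 mm above the bench, on an 18 mm stem. Gripped from above and turned with the tool, the carousel turns freely either way (friction 0.05 N m) and stays where left. Its x axis always points to holder_sample.
- needle_tip (a point): tip of the sampling needle, 163 mm above the bench, right above the circle of the cups. It hangs from a fixed level arm 18 mm wide, 171 to 185 mm above the bench, that comes in from a white tower (44 x 60 mm, 196 mm high, its centre 127 mm from the hub) beyond the needle as seen from the hub. The tower does not turn with the carousel.
Not all that is in view belongs to the job. What is shaped like the rinse_bottle but purple is not meant.

How it is judged:
By the outcome, as a careful person would: the job done as asked, in the order asked, and still so for the second after the job is handed in, with the robot touching nothing.
It also fails if it takes over 147 s, if anything falls off the work surface, if the arm or the gripper's body presses on something with over 40 N, if the wrist force passes 120 N, or if a joint passes its speed limit or range.

## Working session

There is one attempt and no reset: what is moved stays moved. The work goes in short steps, Python scripts to look and compute and a tool call to move; the robot and the scene stay as the last step left them, time stands still between calls to the robot, and variables do not carry over. Pictures are saved under pics/ and viewed, at most 14 in all, crops included, and the job is handed in when it is done.

Besides the shell and the picture viewer there is one more tool, called after ">>>" as name([rows], argument=value, ...), one row to a line, values as JSON. arm_command: Moves the arm, as the interface text tells. Its arguments: {"type":"object","properties":{"increments":{"type":"array"},"hand":{"type":"number"},"newtons":{"type":"number"}},"required":["increments"]}

```bash
ls; mkdir -p pics; python3 - <<'E'
from rig import ctrl
import cv2,numpy as np
s=ctrl.sense();print(s)
for n in("scene","top"):
    p,d=ctrl.grab_frame(n);cv2.imwrite(f"pics/{n}0.png",p);np.save(f"pics/{n}0.npy",d)
    c=ctrl.calibration(n);print(n,c)
E
```

```text
pics
{'clock': 0.0, 'qpos': array([ 6.77775287e+01,  2.05967614e+01,  8.65985429e+01, -7.27091535e-04,
        7.29088367e+01, -6.59583293e+00]), 'joint_velocities': array([-0.04775592,  0.02653852,  0.10262903, -0.04140024, -0.00064757,
        0.04183951]), 'joint_efforts': array([ 3.85953113e-03, -5.15381956e+01, -2.70724994e+01,  6.77687698e-02,
        3.48020811e-02, -1.27517301e-04]), 'eef_pos': array([0.16137984, 0.57717095, 0.22182475]), 'ee_rot': array([[-9.63038376e-01,  2.69363378e-01, -6.76195796e-04],
       [ 2.69364155e-01,  9.63036918e-01, -1.68718329e-03],
       [ 1.96736126e-04, -1.80696516e-03, -9.99998348e-01]]), 'contact_force': array([0.29817246, 0.81601097, 0.12227958]), 'wrist_torque': array([ 0.04115761, -0.02472494,  0.01078343]), 'grip_force': 0.0, 'finger_gap': 0.999641626837706}
scene {'K': array([[597.25481782,   0.        , 314.20648708],
       [  0.        , 597.25481782, 234.89605891],
       [  0.        ,   0.        ,   1.        ]]), 'D': array([-0.18534831,  0.        ,  0.        ,  0.        ,  0.        ]), 'R': array([[ 0.88479529, -0.46592596,  0.0070915 ],
       [-0.32469985, -0.62737906, -0.70778918],
       [ 0.33422642,  0.62394592, -0.70638813]]), 't': array([-0.26508333,  0.37150523,  0.90363743])}
top {'K': array([[601.20700536,   0.        , 323.65878061],
       [  0.        , 601.20700536, 247.69474141],
       [  0.        ,   0.        ,   1.        ]]), 'D': array([-0.03757769,  0.        ,  0.        ,  0.        ,  0.        ]), 'R': array([[-1.21734288e-04, -9.99633725e-01, -2.70629249e-02],
       [-9.82694094e-01,  5.13260644e-03, -1.85164721e-01],
       [ 1.85235803e-01,  2.65720355e-02, -9.82334782e-01]]), 't': array([0.25058104, 0.46514685, 1.18510681])}
```

View pics/scene0.png

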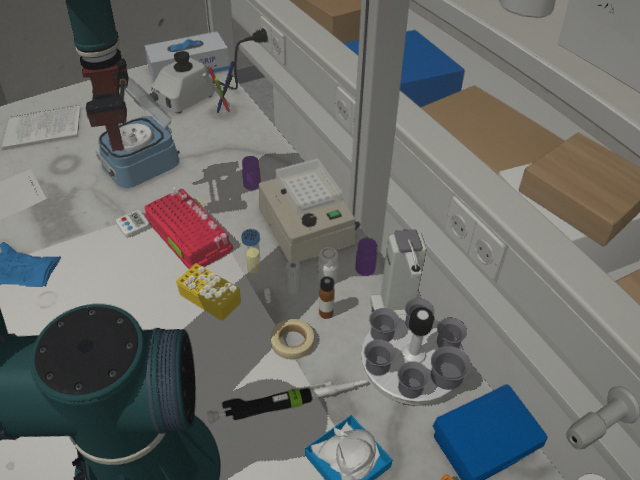

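View pics/top0.png

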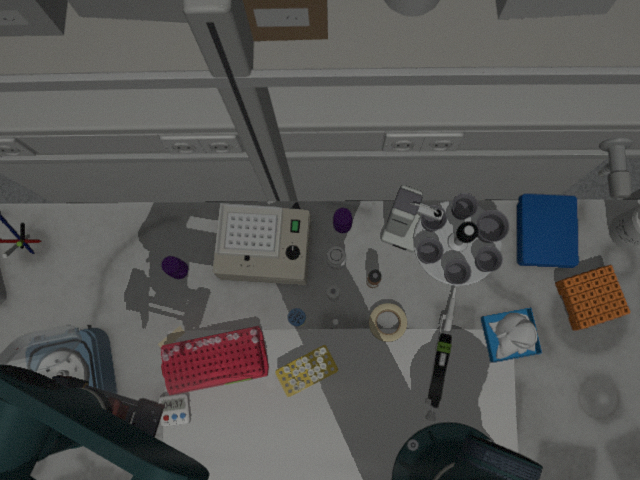

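```bash
python3 - <<'E'
import cv2,numpy as np
a=cv2.imread("pics/scene0.png")[220:330,225:355];b=cv2.imread("pics/top0.png")[195:345,270:420]
a=cv2.resize(a,(520,440),interpolation=3);b=cv2.resize(b,(440,440)[::-1],interpolation=3)
a=np.hstack([a,b])
a=(255*(a/255.)**.6).astype('uint8')
a=cv2.resize(a,(800,int(800/a.shape[1]*440)));cv2.imwrite("pics/crop1.png",a)
E
```

```text
(no output)
```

View pics/crop1.png

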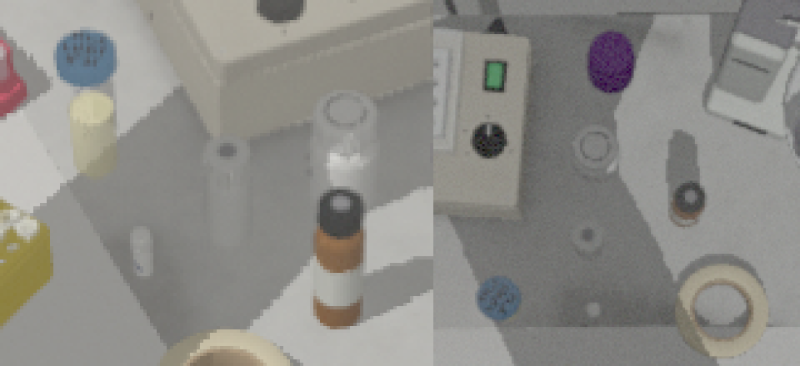

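```bash
cat >h.py <<'E'
import cv2,numpy as np
from rig import ctrl
def ray(c,px):
    u=cv2.undistortPoints(np.array(px,float).reshape(-1,1,2),c["K"],np.array(c["D"])).reshape(-1,2)
    d=np.c_[u,np.ones(len(u))]@c["R"]
    return -c["R"].T@c["t"],d/np.linalg.norm(d,axis=1)[:,None]
def plane(c,px,z):
    o,d=ray(c,px); return o+d*((z-o[2])/d[:,2])[:,None]
def tri(c1,p1,c2,p2):
    """nearest point of two rays, and their miss distance"""
    o1,d1=ray(c1,[p1]);o2,d2=ray(c2,[p2]);d1=d1[0];d2=d2[0]
    s=np.linalg.lstsq(np.c_[d1,-d2],o2-o1,rcond=None)[0]
    a=o1+s[0]*d1;b=o2+s[1]*d2
    return (a+b)/2,np.linalg.norm(a-b)
def proj(c,X):
    return cv2.projectPoints(np.array(X,float).reshape(-1,1,3),cv2.Rodrigues(c["R"])[0],c["t"],c["K"],np.array(c["D"]))[0].reshape(-1,2)
E
python3 - <<'E'
from h import *
s=ctrl.calibration("scene");t=ctrl.calibration("top")
for n,a,b in [("tube",(250.5,233.5),(296.6,317)),("rinse",(329,253.6),(337,255)),("short",(293.4,265),(333.4,291.6)),("amber",(327.6,280),(374.7,275.6)),("hub",(422,314),(467,232)),("purple",(366,243),(343,217))]:
    print(n,*tri(s,a,t,b))
E
```

```text
tube [0.32021779 0.29845278 0.11692074] 0.001763838426443793
rinse [0.44672882 0.22167341 0.07276681] 0.0016913480043949612
short [0.37400048 0.22901064 0.07002341] 0.002557281758648688
amber [0.40227186 0.14815992 0.09502828] 0.002828606185455481
hub [ 0.47755917 -0.02388992  0.14796375] 0.004719757925855702
purple [0.52275974 0.20955386 0.07718117] 0.00019231346179540988
```

```bash
python3 - <<'E'
from h import *
c=ctrl.calibration("wrist");s=ctrl.sense();R=s["ee_rot"]
o=-c["R"].T@c["t"]
print(c["K"],c["D"]);print("cam in tool",R.T@(o-s["eef_pos"]),"cam axes in tool (cols)\n",(c["R"]@R).T.round(3))
# look target: TCP to (.40,.19,.34)
print(R.T@(np.array([.36,.20,.36])-s["eef_pos"]))
s=ctrl.calibration("scene");t=ctrl.calibration("top")
for X in ([.478,-.024,.149],[.478,-.024,.078]): print(proj(t,[X]),proj(s,[X]))
for p in [(463,207),(490,224),(487,258),(456,266),(428,246),(431,218)]:
    P=plane(t,[p],.078)[0]-[.478,-.024,.078]; print(p,P,np.hypot(*P[:2]),np.degrees(np.arctan2(P[1],P[0])))
print(plane(t,[(403,217),(407,190),(440,212)],.19))
E
```

```text
[[406.40939002   0.         321.55864214]
 [  0.         406.40939002 242.88343629]
 [  0.           0.           1.        ]] [0.02372936 0.         0.         0.         0.        ]
cam in tool [ 0.06832215  0.00048812 -0.16215524] cam axes in tool (cols)
 [[ 0.    -0.968 -0.252]
 [ 1.    -0.     0.001]
 [-0.001 -0.252  0.968]]
[-0.29286119 -0.30998964 -0.13763541]
[[467.67789525 230.49984923]] [[420.90809823 313.87427717]]
[[460.27820274 238.09189218]] [[415.02694554 339.6189553 ]]
(463, 207) [ 6.38641893e-02 -8.20253125e-03  6.93889390e-17] 0.06438878933617263 -7.31883521375208
(490, 224) [ 2.84709998e-02 -6.06347210e-02  6.93889390e-17] 0.06698632116421517 -64.84762314723308
(487, 258) [-4.05232566e-02 -5.11537392e-02  6.93889390e-17] 0.06525978358350626 -128.38575898747843
(456, 266) [-5.62509727e-02  1.08008124e-02  6.93889390e-17] 0.0572785254515977 169.13086000629812
(428, 246) [-1.57135192e-02  6.47627392e-02  6.93889390e-17] 0.0666417817270448 103.63824249398472
(431, 218) [4.14862475e-02 5.68914843e-02 6.93889390e-17] 0.07041128970429998 53.89982664146966
[[0.49488503 0.10108781 0.19      ]
 [0.54575284 0.09247821 0.19      ]
 [0.50383233 0.03361467 0.19      ]]
```

>>> arm_command([
  {"dz": -0.2,"spin": -0.05},
  {"dx": -0.1,"dy": -0.1,"dz": -0.4,"spin": -0.1},
  {"dx": -0.25,"dy": -0.27,"dz": -0.6,"spin": -0.17},
  {"dx": -0.4,"dy": -0.43,"dz": -0.7,"spin": -0.25},
  {"dx": -0.55,"dy": -0.59,"dz": -0.7,"spin": -0.347},
  {"dx": -0.7,"dy": -0.75,"dz": -0.7,"spin": -0.347},
  {"dx": -0.8,"dy": -0.85,"dz": -0.7,"spin": -0.347},
  {"dx": -0.8,"dy": -0.85,"dz": -0.7,"spin": -0.347},
], hand=1)

```text
schema error: expected keys dx, dy, dz, spin
```

All four keys are needed in every row.

>>> arm_command([
  {"dx": 0,"dy": 0,"dz": -0.2,"spin": -0.05},
  {"dx": -0.1,"dy": -0.1,"dz": -0.4,"spin": -0.1},
  {"dx": -0.25,"dy": -0.27,"dz": -0.6,"spin": -0.17},
  {"dx": -0.4,"dy": -0.43,"dz": -0.7,"spin": -0.25},
  {"dx": -0.55,"dy": -0.59,"dz": -0.7,"spin": -0.347},
  {"dx": -0.7,"dy": -0.75,"dz": -0.7,"spin": -0.347},
  {"dx": -0.8,"dy": -0.85,"dz": -0.7,"spin": -0.347},
  {"dx": -0.8,"dy": -0.85,"dz": -0.7,"spin": -0.347},
], hand=1)

```text
clock: 0.9
eef_pos: [0.2709, 0.3681, 0.3626]
ee_rot: [[-1.0, 0.004, 0.0], [0.004, 1.0, -0.001], [-0.0, -0.001, -1.0]]
contact_force: [0.7, -0.3, 0.4]
finger_gap: 0.998
grip_force: 0.0
```

>>> arm_command([
  {"dx": -0.06,"dy": -0.13,"dz": 0,"spin": 0},
  {"dx": -0.15,"dy": -0.3,"dz": 0,"spin": 0},
  {"dx": -0.24,"dy": -0.48,"dz": 0,"spin": 0},
  {"dx": -0.33,"dy": -0.66,"dz": 0,"spin": 0},
  {"dx": -0.4,"dy": -0.84,"dz": 0,"spin": 0},
  {"dx": -0.45,"dy": -0.94,"dz": 0,"spin": 0},
  {"dx": -0.45,"dy": -0.94,"dz": 0,"spin": 0},
  {"dx": -0.45,"dy": -0.94,"dz": 0,"spin": 0},
])

```text
clock: 1.7
eef_pos: [0.3598, 0.1837, 0.3624]
ee_rot: [[-1.0, 0.001, -0.001], [0.001, 1.0, 0.001], [0.001, 0.001, -1.0]]
contact_force: [-0.4, 1.2, 0.2]
finger_gap: 0.999
grip_force: 0.0
```

```bash
cat >>h.py <<'E'
import json
def shot(name,cam="wrist"):
    """grab, save picture + calibration under pics/name"""
    c=ctrl.calibration(cam);p,d=ctrl.grab_frame(cam)
    cv2.imwrite(f"pics/{name}.png",p);np.save(f"pics/{name}_d.npy",d)
    json.dump({k:np.array(v).tolist() for k,v in c.items()},open(f"pics/{name}.json","w"));return p,c
def load(name):
    return cv2.imread(f"pics/{name}.png"),{k:np.array(v) for k,v in json.load(open(f"pics/{name}.json")).items()}
E
python3 -c "
from h import *
shot('w1');print(ctrl.sense()['eef_pos'])"
```

```text
[0.35956256 0.18397957 0.36247328]
```

View pics/w1.png

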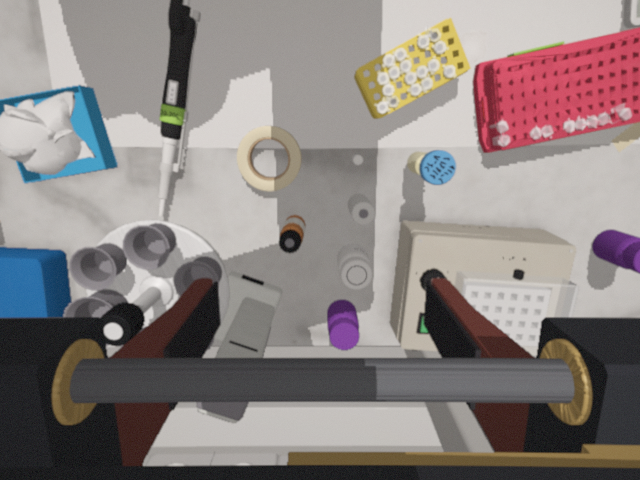

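```bash
python3 - <<'E'
from h import *
p,c=load("w1")
a=cv2.resize(p[140:310,270:470],None,fx=3.5,fy=3.5,interpolation=cv2.INTER_CUBIC);a=(255*(a/255.)**.6).astype('uint8');cv2.imwrite("pics/crop2.png",a)
print(plane(c,[(437,168)],.115),plane(c,[(356,268)],.074),plane(c,[(361,210)],.07),plane(c,[(291,241)],.095))
E
```

```text
[[0.32171246 0.29903992 0.115     ]] [[0.4392223  0.22457255 0.074     ]] [[0.37159096 0.22920068 0.07      ]] [[0.40129703 0.15114781 0.095     ]]
```

View pics/crop2.png

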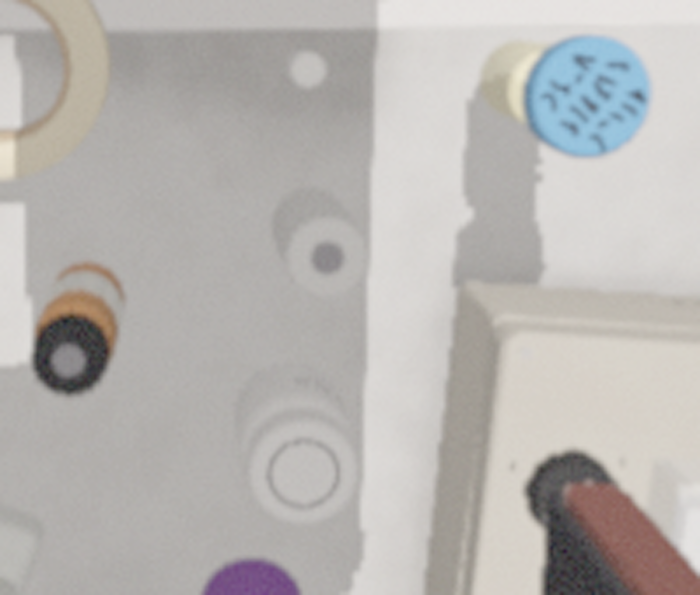

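>>> arm_command([
  {"dx": 0,"dy": -0.15,"dz": 0,"spin": 0},
  {"dx": -0.05,"dy": -0.35,"dz": 0,"spin": 0},
  {"dx": -0.1,"dy": -0.55,"dz": 0,"spin": 0},
  {"dx": -0.15,"dy": -0.75,"dz": 0,"spin": 0},
  {"dx": -0.2,"dy": -0.92,"dz": 0,"spin": 0},
  {"dx": -0.2,"dy": -1,"dz": 0,"spin": 0},
  {"dx": -0.2,"dy": -1,"dz": 0,"spin": 0},
  {"dx": -0.2,"dy": -1,"dz": 0,"spin": 0},
], hand=0.7)

```text
clock: 2.55
eef_pos: [0.3998, -0.0158, 0.3625]
ee_rot: [[-1.0, -0.0, -0.0], [-0.0, 1.0, 0.001], [0.0, 0.001, -1.0]]
contact_force: [0.2, 0.6, -1.2]
finger_gap: 0.702
grip_force: 0.0
```

```bash
python3 - <<'E'
from h import *
p,c=shot('w2');print(ctrl.sense()['eef_pos'])
a=p[80:400,140:540];a=cv2.resize(a,(800,640),interpolation=3)[:600];cv2.imwrite('pics/w2c.png',(255*(a/255.)**.7).astype('uint8'))
q,k=load('w1');d=np.load('pics/w1_d.npy')
def P(u,v):
    o,r=ray(k,[(u,v)]);f=(k["R"]@r[0])[2];return o+r[0]*d[v,u]/f
for uv in [(415,232),(420,260),(560,250),(405,230),(398,240)]: print(uv,P(*uv).round(3))
s=ctrl.calibration("scene");t=ctrl.calibration("top")
for n,a,b,e in [("tube",(438,167.4),(250.5,233.5),(296.6,317)),("rinse",(356.3,274.9),(329,253.6),(337,255)),("short",(363.4,213.7),(293.4,265),(333.4,291.6)),("amber",(290.3,241.4),(327.6,280),(374.7,275.6))]:
    print(n,*tri(k,a,s,b),*tri(k,a,t,e))
E
```

```text
[ 0.39973949 -0.01556102  0.36258294]
(415, 232) [0.397 0.292 0.07 ]
(420, 260) [0.428 0.297 0.078]
(560, 250) [0.416 0.454 0.079]
(405, 230) [0.403 0.287 0.036]
(398, 240) [0.422 0.285 0.008]
tube [0.32134082 0.29976174 0.11543852] 0.0005228080072046305 [0.31993857 0.29846517 0.12031217] 0.0016155614695425042
rinse [0.44995529 0.22566535 0.06763672] 0.00010695640793906912 [0.44229033 0.22271654 0.09091763] 0.0018836730819694288
short [0.37684272 0.23245808 0.06548534] 0.0003344419597451127 [0.36938603 0.22879764 0.10294674] 0.0008799791715476135
amber [0.40362937 0.1499     0.09228039] 0.0023480754101191607 [0.40045071 0.1498189  0.09948875] 0.0018360735612093474
```

View pics/w2c.png

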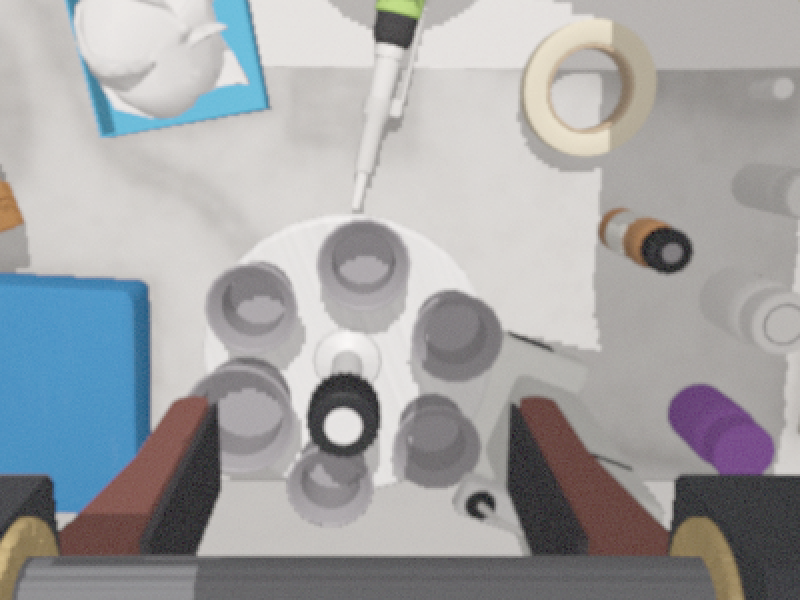

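```bash
python3 - <<'E'
from h import *
p,c=load('w2');q,k=load('w1')
f=lambda x,y:(140+x/2,80+y/2)
for n,a,b in [("rinse",(356.3,274.9),f(782,323)),("amber",(290.3,241.4),f(668,248))]: print(n,*tri(k,a,c,b), plane(k,[a],.074)[0],plane(c,[b],.074)[0])
H=plane(c,[f(344,425)],.149)[0];print("knob",H)
S=plane(c,[f(x,y) for x,y in [(364,264),(252,306),(240,415),(330,485),(437,441),(457,335)]],.078)
h=S.mean(0);print("cups mean",h)
for s in S: d=s-h;print(s.round(4),np.hypot(*d[:2]).round(4),np.degrees(np.arctan2(d[1],d[0])).round(1))
print("needle head",plane(c,[f(480,505)],.185), 'top')
sc=ctrl.calibration("scene")
# knob from two wrist views + scene
print(tri(c,f(344,425),sc,(421,313)))
E
```

```text
rinse [0.44839567 0.22528739 0.07138002] 0.00039989308699290796 [0.44769642 0.22509168 0.074     ] [0.4475203  0.22382243 0.074     ]
amber [0.40261509 0.14977463 0.08889479] 0.0013743639205610603 [0.4071263  0.14873487 0.074     ] [0.40433677 0.15522469 0.074     ]
knob [ 0.48015905 -0.02429681  0.149     ]
cups mean [ 0.47822469 -0.02421657  0.078     ]
[ 0.4125 -0.0143  0.078 ] 0.0664 171.4
[ 0.4366 -0.0774  0.078 ] 0.0676 -128.1
[ 0.5019 -0.0866  0.078 ] 0.0668 -69.2
[ 0.5465 -0.0345  0.078 ] 0.069 -8.6
[0.5183 0.0288 0.078 ] 0.0665 52.9
[0.4535 0.0387 0.078 ] 0.0676 111.4
needle head [[0.50495941 0.03856014 0.185     ]] top
(array([ 0.47848261, -0.024062  ,  0.15146947]), np.float64(0.0013473500778817308))
```

>>> arm_command([
  {"dx": -0.2,"dy": -0.02,"dz": 0,"spin": 0},
  {"dx": -0.396,"dy": -0.042,"dz": 0.05,"spin": 0},
  {"dx": -0.396,"dy": -0.042,"dz": 0.2,"spin": 0},
  {"dx": -0.396,"dy": -0.042,"dz": 0.4,"spin": 0},
  {"dx": -0.396,"dy": -0.042,"dz": 0.6,"spin": 0},
  {"dx": -0.396,"dy": -0.042,"dz": 0.75,"spin": 0},
  {"dx": -0.396,"dy": -0.042,"dz": 0.8,"spin": 0},
  {"dx": -0.396,"dy": -0.042,"dz": 0.8,"spin": 0},
])

```text
clock: 3.4
eef_pos: [0.4781, -0.0241, 0.2018]
ee_rot: [[-1.0, -0.001, -0.003], [-0.001, 1.0, 0.001], [0.003, 0.001, -1.0]]
contact_force: [0.4, 0.3, 0.0]
finger_gap: 0.697
grip_force: 0.0
```

>>> arm_command([
  {"dx": 0,"dy": 0,"dz": 0.1,"spin": 0},
  {"dx": 0,"dy": 0,"dz": 0.2,"spin": 0},
  {"dx": 0,"dy": 0,"dz": 0.3,"spin": 0},
  {"dx": 0,"dy": 0,"dz": 0.4,"spin": 0},
  {"dx": 0,"dy": 0,"dz": 0.407,"spin": 0},
  {"dx": 0,"dy": 0,"dz": 0.407,"spin": 0},
  {"dx": 0,"dy": 0,"dz": 0.407,"spin": 0},
  {"dx": 0,"dy": 0,"dz": 0.407,"spin": 0},
])

```text
clock: 4.2
eef_pos: [0.4802, -0.0256, 0.1227]
ee_rot: [[-1.0, 0.0, 0.003], [0.0, 1.0, -0.001], [-0.003, -0.001, -1.0]]
contact_force: [-0.5, -0.8, 0.2]
finger_gap: 0.7
grip_force: 0.0
```

>>> arm_command([
  {"dx": 0,"dy": 0,"dz": 0,"spin": 0},
  {"dx": 0,"dy": 0,"dz": 0,"spin": 0},
  {"dx": 0,"dy": 0,"dz": 0,"spin": 0},
  {"dx": 0,"dy": 0,"dz": 0,"spin": 0},
  {"dx": 0,"dy": 0,"dz": 0,"spin": 0},
  {"dx": 0,"dy": 0,"dz": 0,"spin": 0},
  {"dx": 0,"dy": 0,"dz": 0,"spin": 0},
  {"dx": 0,"dy": 0,"dz": 0,"spin": 0},
], hand=0.2, newtons=20)

```text
clock: 5.0
eef_pos: [0.479, -0.0258, 0.1214]
ee_rot: [[-1.0, 0.0, -0.0], [0.0, 1.0, -0.0], [0.0, -0.0, -1.0]]
contact_force: [-1.2, -1.4, 2.4]
finger_gap: 0.406
grip_force: 20.0
```

>>> arm_command([
  {"dx": 0,"dy": 0,"dz": 0,"spin": 0.08},
  {"dx": 0,"dy": 0,"dz": 0,"spin": 0.2},
  {"dx": 0,"dy": 0,"dz": 0,"spin": 0.33},
  {"dx": 0,"dy": 0,"dz": 0,"spin": 0.46},
  {"dx": 0,"dy": 0,"dz": 0,"spin": 0.6},
  {"dx": 0,"dy": 0,"dz": 0,"spin": 0.73},
  {"dx": 0,"dy": 0,"dz": 0,"spin": 0.86},
  {"dx": 0,"dy": 0,"dz": 0,"spin": 1},
])

```text
clock: 5.8
eef_pos: [0.4792, -0.0253, 0.1214]
ee_rot: [[-0.704, 0.71, 0.0], [0.71, 0.704, 0.0], [-0.0, 0.0, -1.0]]
contact_force: [0.4, 0.7, 2.7]
finger_gap: 0.406
grip_force: 20.0
```

>>> arm_command([
  {"dx": 0,"dy": 0,"dz": 0,"spin": 0.08},
  {"dx": 0,"dy": 0,"dz": 0,"spin": 0.14},
  {"dx": 0,"dy": 0,"dz": 0,"spin": 0.156},
  {"dx": 0,"dy": 0,"dz": 0,"spin": 0.156},
  {"dx": 0,"dy": 0,"dz": 0,"spin": 0.156},
  {"dx": 0,"dy": 0,"dz": 0,"spin": 0.156},
  {"dx": 0,"dy": 0,"dz": 0,"spin": 0.156},
  {"dx": 0,"dy": 0,"dz": 0,"spin": 0.156},
])

```text
clock: 6.6
eef_pos: [0.4793, -0.0252, 0.1214]
ee_rot: [[-0.615, 0.788, 0.0], [0.788, 0.615, 0.0], [-0.0, 0.001, -1.0]]
contact_force: [1.3, 2.4, 3.0]
finger_gap: 0.404
grip_force: 20.0
```

>>> arm_command([
  {"dx": 0,"dy": 0,"dz": 0,"spin": 0},
  {"dx": 0,"dy": 0,"dz": 0,"spin": 0},
  {"dx": 0,"dy": 0,"dz": 0,"spin": 0},
  {"dx": 0,"dy": 0,"dz": -0.1,"spin": 0},
  {"dx": 0,"dy": 0,"dz": -0.3,"spin": 0},
  {"dx": 0,"dy": 0,"dz": -0.5,"spin": 0},
  {"dx": 0,"dy": 0,"dz": -0.7,"spin": 0},
  {"dx": 0,"dy": 0,"dz": -0.8,"spin": 0},
], hand=0.7)

```text
clock: 7.4
eef_pos: [0.4802, -0.0259, 0.2846]
ee_rot: [[-0.615, 0.788, 0.004], [0.788, 0.615, -0.001], [-0.004, 0.003, -1.0]]
contact_force: [-0.1, -0.2, -0.4]
finger_gap: 0.702
grip_force: 0.0
```

>>> arm_command([
  {"dx": 0.1,"dy": 0.06,"dz": 0,"spin": 0.1},
  {"dx": 0.28,"dy": 0.18,"dz": 0,"spin": 0.25},
  {"dx": 0.46,"dy": 0.3,"dz": 0,"spin": 0.4},
  {"dx": 0.64,"dy": 0.42,"dz": 0,"spin": 0.55},
  {"dx": 0.82,"dy": 0.53,"dz": 0,"spin": 0.7},
  {"dx": 0.95,"dy": 0.61,"dz": 0,"spin": 0.844},
  {"dx": 1,"dy": 0.643,"dz": 0,"spin": 0.844},
  {"dx": 1,"dy": 0.643,"dz": 0,"spin": 0.844},
])

```text
clock: 8.2
eef_pos: [0.457, 0.2121, 0.281]
ee_rot: [[-0.005, 1.0, -0.0], [1.0, 0.005, -0.001], [-0.001, -0.0, -1.0]]
contact_force: [0.0, -0.8, -0.2]
finger_gap: 0.699
grip_force: 0.0
```

>>> arm_command([
  {"dx": 0.03,"dy": -0.02,"dz": 0.08,"spin": 0},
  {"dx": 0.062,"dy": -0.045,"dz": 0.22,"spin": 0},
  {"dx": 0.062,"dy": -0.045,"dz": 0.4,"spin": 0},
  {"dx": 0.062,"dy": -0.045,"dz": 0.58,"spin": 0},
  {"dx": 0.062,"dy": -0.045,"dz": 0.74,"spin": 0},
  {"dx": 0.062,"dy": -0.045,"dz": 0.8,"spin": 0},
  {"dx": 0.062,"dy": -0.045,"dz": 0.8,"spin": 0},
  {"dx": 0.062,"dy": -0.045,"dz": 0.8,"spin": 0},
])

```text
clock: 9.0
eef_pos: [0.4494, 0.2233, 0.1222]
ee_rot: [[0.0, 1.0, 0.001], [1.0, -0.0, 0.0], [0.0, 0.001, -1.0]]
contact_force: [-1.7, -0.5, 0.4]
finger_gap: 0.7
grip_force: 0.0
```

```bash
python3 - <<'E'
from h import *
p,c=shot('w3');s=ctrl.sense();print(s['eef_pos'])
q=p.copy()
for X in ([.448,.2245,.074],): 
    u=proj(c,[X])[0];print(u);cv2.drawMarker(q,tuple(int(v) for v in u),(0,0,255),0,12)
cv2.imwrite('pics/w3v.png',q)
E
```

```text
[0.44979334 0.22360762 0.12266004]
[317.85650016 266.29626725]
```

View pics/w3v.png

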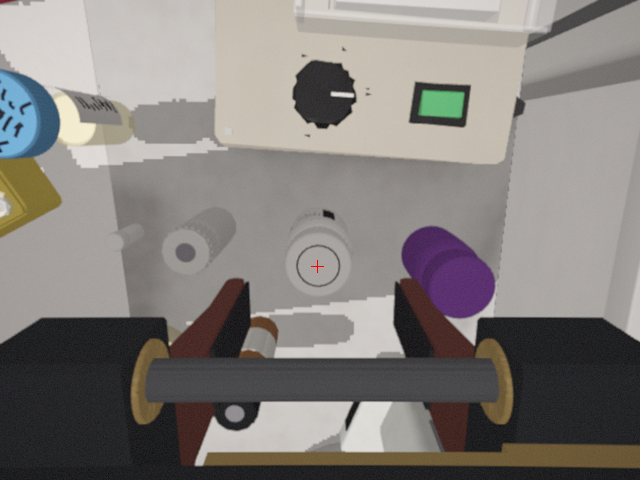

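>>> arm_command([
  {"dx": 0.005,"dy": -0.008,"dz": 0.08,"spin": 0},
  {"dx": 0.005,"dy": -0.008,"dz": 0.16,"spin": 0},
  {"dx": 0.005,"dy": -0.008,"dz": 0.24,"spin": 0},
  {"dx": 0.005,"dy": -0.008,"dz": 0.32,"spin": 0},
  {"dx": 0.005,"dy": -0.008,"dz": 0.38,"spin": 0},
  {"dx": 0.005,"dy": -0.008,"dz": 0.398,"spin": 0},
  {"dx": 0.005,"dy": -0.008,"dz": 0.398,"spin": 0},
  {"dx": 0.005,"dy": -0.008,"dz": 0.398,"spin": 0},
], hand=0.6)

```text
clock: 9.85
eef_pos: [0.4475, 0.2249, 0.0424]
ee_rot: [[0.0, 1.0, 0.001], [1.0, -0.0, 0.0], [0.0, 0.001, -1.0]]
contact_force: [-0.1, 0.5, 0.3]
finger_gap: 0.604
grip_force: 0.0
```

>>> arm_command([
  {"dx": 0,"dy": 0,"dz": 0,"spin": 0},
  {"dx": 0,"dy": 0,"dz": 0,"spin": 0},
  {"dx": 0,"dy": 0,"dz": 0,"spin": 0},
  {"dx": 0,"dy": 0,"dz": 0,"spin": 0},
  {"dx": 0,"dy": 0,"dz": 0,"spin": 0},
  {"dx": 0,"dy": 0,"dz": 0,"spin": 0},
  {"dx": 0,"dy": 0,"dz": 0,"spin": 0},
  {"dx": 0,"dy": 0,"dz": 0,"spin": 0},
], hand=0.25, newtons=15)

```text
clock: 10.65
eef_pos: [0.4473, 0.2249, 0.0421]
ee_rot: [[0.0, 1.0, 0.001], [1.0, -0.0, 0.0], [0.0, 0.001, -1.0]]
contact_force: [0.3, 0.4, 6.6]
finger_gap: 0.463
grip_force: 15.0
```

>>> arm_command([
  {"dx": 0,"dy": 0,"dz": -0.05,"spin": 0},
  {"dx": 0,"dy": 0,"dz": -0.15,"spin": 0},
  {"dx": 0,"dy": 0,"dz": -0.3,"spin": 0},
  {"dx": 0,"dy": 0,"dz": -0.5,"spin": 0},
  {"dx": 0,"dy": 0,"dz": -0.7,"spin": 0},
  {"dx": 0,"dy": 0,"dz": -0.88,"spin": 0},
  {"dx": 0,"dy": 0,"dz": -1,"spin": 0},
  {"dx": 0,"dy": 0,"dz": -1,"spin": 0},
])

```text
clock: 11.45
eef_pos: [0.4488, 0.2254, 0.2454]
ee_rot: [[0.0, 1.0, 0.007], [1.0, -0.0, 0.002], [0.002, 0.007, -1.0]]
contact_force: [-0.8, 0.4, -0.8]
finger_gap: 0.467
grip_force: 15.0
```

>>> arm_command([
  {"dx": -0.08,"dy": 0,"dz": 0,"spin": 0},
  {"dx": -0.22,"dy": 0,"dz": 0,"spin": 0},
  {"dx": -0.4,"dy": -0.01,"dz": 0,"spin": 0},
  {"dx": -0.58,"dy": -0.02,"dz": 0,"spin": 0},
  {"dx": -0.76,"dy": -0.02,"dz": 0,"spin": 0},
  {"dx": -0.9,"dy": -0.02,"dz": 0,"spin": 0},
  {"dx": -1,"dy": -0.02,"dz": 0,"spin": 0},
  {"dx": -1,"dy": -0.02,"dz": 0,"spin": 0},
])

```text
clock: 12.25
eef_pos: [0.4416, 0.0228, 0.2402]
ee_rot: [[0.003, 1.0, -0.003], [1.0, -0.003, -0.001], [-0.001, -0.003, -1.0]]
contact_force: [1.1, 0.3, -1.2]
finger_gap: 0.462
grip_force: 15.0
```

```bash
python3 - <<'E'
from h import *
p,c=shot('w4');s=ctrl.sense();print(s['eef_pos'])
q=p.copy()
for a,r in ((-120.4,.031),(-60.4,.024),(179.6,.024)):
    a=np.radians(a);C=np.array([.479+.068*np.cos(a),-.0250+.068*np.sin(a),.078])
    th=np.linspace(0,2*np.pi,60);X=C+r*np.c_[np.cos(th),np.sin(th),0*th]
    cv2.polylines(q,[proj(c,X).astype(np.int32)],True,(0,0,255),1)
cv2.imwrite('pics/w4v.png',q)
E
```

```text
[0.44162351 0.02409976 0.24038759]
```

View pics/w4v.png

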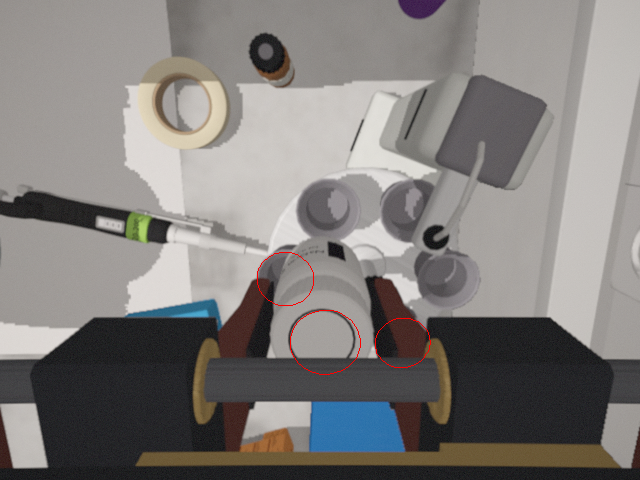

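```bash
python3 - <<'E'
from h import *
p,c=load('w4')
for P in plane(c,[(328,206),(410,209),(448,276)],.078): d=P-[.479,-.025,.078];print(P.round(4),np.hypot(*d[:2]).round(4),np.degrees(np.arctan2(d[1],d[0])).round(1))
print(plane(c,[(435,237)],.185))
E
```

```text
[0.4469 0.0381 0.078 ] 0.0708 117.0
[0.5129 0.0355 0.078 ] 0.0693 60.7
[ 0.5477 -0.0216  0.078 ] 0.0688 2.8
[[0.50432416 0.03853734 0.185     ]]
```

>>> arm_command([
  {"dx": -0.06,"dy": 0,"dz": 0,"spin": 0},
  {"dx": -0.18,"dy": 0.01,"dz": 0,"spin": 0},
  {"dx": -0.32,"dy": 0.017,"dz": 0,"spin": 0},
  {"dx": -0.44,"dy": 0.017,"dz": 0.05,"spin": 0},
  {"dx": -0.51,"dy": 0.017,"dz": 0.12,"spin": 0},
  {"dx": -0.54,"dy": 0.017,"dz": 0.22,"spin": 0},
  {"dx": -0.54,"dy": 0.017,"dz": 0.3,"spin": 0},
  {"dx": -0.54,"dy": 0.017,"dz": 0.3,"spin": 0},
])

```text
clock: 13.1
eef_pos: [0.4442, -0.0825, 0.1796]
ee_rot: [[-0.0, 1.0, -0.005], [1.0, 0.0, 0.002], [0.002, -0.005, -1.0]]
contact_force: [-1.0, -0.4, -0.2]
finger_gap: 0.462
grip_force: 15.0
```

>>> arm_command([
  {"dx": -0.004,"dy": 0.003,"dz": 0.06,"spin": 0},
  {"dx": -0.004,"dy": 0.003,"dz": 0.14,"spin": 0},
  {"dx": -0.004,"dy": 0.003,"dz": 0.23,"spin": 0},
  {"dx": -0.004,"dy": 0.003,"dz": 0.32,"spin": 0},
  {"dx": -0.004,"dy": 0.003,"dz": 0.4,"spin": 0},
  {"dx": -0.004,"dy": 0.003,"dz": 0.45,"spin": 0},
  {"dx": -0.004,"dy": 0.003,"dz": 0.475,"spin": 0},
  {"dx": -0.004,"dy": 0.003,"dz": 0.483,"spin": 0},
])

```text
clock: 13.9
eef_pos: [0.4469, -0.084, 0.0851]
ee_rot: [[-0.0, 1.0, -0.0], [1.0, 0.0, -0.0], [-0.0, -0.0, -1.0]]
contact_force: [-0.9, -0.7, -0.7]
finger_gap: 0.463
grip_force: 15.0
```

>>> arm_command([
  {"dx": 0,"dy": 0,"dz": 0,"spin": 0},
  {"dx": 0,"dy": 0,"dz": 0,"spin": 0},
  {"dx": 0,"dy": 0,"dz": 0,"spin": 0},
  {"dx": 0,"dy": 0,"dz": 0,"spin": 0},
  {"dx": 0,"dy": 0,"dz": 0,"spin": 0},
  {"dx": 0,"dy": 0,"dz": 0,"spin": 0},
  {"dx": 0,"dy": 0,"dz": 0,"spin": 0},
  {"dx": 0,"dy": 0,"dz": 0,"spin": 0},
])

```text
clock: 14.7
eef_pos: [0.4467, -0.0841, 0.0851]
ee_rot: [[0.0, 1.0, -0.0], [1.0, -0.0, -0.0], [-0.0, -0.0, -1.0]]
contact_force: [1.1, 0.1, -0.2]
finger_gap: 0.465
grip_force: 15.0
```

>>> arm_command([
  {"dx": 0,"dy": -0.005,"dz": 0.006,"spin": 0},
  {"dx": 0,"dy": -0.005,"dz": 0.012,"spin": 0},
  {"dx": 0,"dy": -0.005,"dz": 0.014,"spin": 0},
  {"dx": 0,"dy": -0.005,"dz": 0.014,"spin": 0},
  {"dx": 0,"dy": -0.005,"dz": 0.014,"spin": 0},
  {"dx": 0,"dy": -0.005,"dz": 0.014,"spin": 0},
  {"dx": 0,"dy": -0.005,"dz": 0.014,"spin": 0},
  {"dx": 0,"dy": -0.005,"dz": 0.014,"spin": 0},
])

```text
clock: 15.5
eef_pos: [0.4457, -0.0841, 0.0823]
ee_rot: [[0.0, 1.0, -0.0], [1.0, -0.0, -0.0], [-0.0, -0.0, -1.0]]
contact_force: [-0.1, -1.2, -1.1]
finger_gap: 0.466
grip_force: 15.0
```

>>> arm_command([
  {"dx": 0,"dy": 0,"dz": 0,"spin": 0},
  {"dx": 0,"dy": 0,"dz": 0,"spin": 0},
  {"dx": 0,"dy": 0,"dz": 0,"spin": 0},
  {"dx": 0,"dy": 0,"dz": 0,"spin": 0},
  {"dx": 0,"dy": 0,"dz": -0.05,"spin": 0},
  {"dx": 0,"dy": 0,"dz": -0.15,"spin": 0},
  {"dx": 0,"dy": 0,"dz": -0.3,"spin": 0},
  {"dx": 0,"dy": 0,"dz": -0.45,"spin": 0},
], hand=0.62)

```text
clock: 16.3
eef_pos: [0.4453, -0.0839, 0.1737]
ee_rot: [[0.0, 1.0, -0.001], [1.0, -0.0, 0.0], [0.0, -0.001, -1.0]]
contact_force: [1.1, -0.1, -0.6]
finger_gap: 0.624
grip_force: 0.0
```

>>> arm_command([
  {"dx": 0,"dy": 0,"dz": -0.12,"spin": 0},
  {"dx": 0.06,"dy": 0.03,"dz": -0.2,"spin": 0},
  {"dx": 0.15,"dy": 0.08,"dz": -0.2,"spin": 0},
  {"dx": 0.24,"dy": 0.13,"dz": -0.2,"spin": 0},
  {"dx": 0.295,"dy": 0.168,"dz": -0.18,"spin": 0},
  {"dx": 0.295,"dy": 0.168,"dz": -0.1,"spin": 0},
  {"dx": 0.295,"dy": 0.168,"dz": 0,"spin": 0},
  {"dx": 0.295,"dy": 0.168,"dz": 0,"spin": 0},
], hand=0.65)

```text
clock: 17.1
eef_pos: [0.4773, -0.0247, 0.1703]
ee_rot: [[-0.0, 1.0, -0.005], [1.0, 0.0, 0.001], [0.001, -0.005, -1.0]]
contact_force: [-0.5, -0.2, -0.7]
finger_gap: 0.65
grip_force: 0.0
```

>>> arm_command([
  {"dx": 0,"dy": 0,"dz": 0.04,"spin": 0},
  {"dx": 0,"dy": 0,"dz": 0.1,"spin": 0},
  {"dx": 0,"dy": 0,"dz": 0.17,"spin": 0},
  {"dx": 0,"dy": 0,"dz": 0.23,"spin": 0},
  {"dx": 0,"dy": 0,"dz": 0.26,"spin": 0},
  {"dx": 0,"dy": 0,"dz": 0.26,"spin": 0},
  {"dx": 0,"dy": 0,"dz": 0.26,"spin": 0},
  {"dx": 0,"dy": 0,"dz": 0.26,"spin": 0},
])

```text
clock: 17.9
eef_pos: [0.4799, -0.0252, 0.1208]
ee_rot: [[0.0, 1.0, 0.001], [1.0, -0.0, -0.0], [-0.0, 0.001, -1.0]]
contact_force: [0.6, -0.3, -0.0]
finger_gap: 0.651
grip_force: 0.0
```

>>> arm_command([
  {"dx": 0,"dy": 0,"dz": 0,"spin": 0},
  {"dx": 0,"dy": 0,"dz": 0,"spin": 0},
  {"dx": 0,"dy": 0,"dz": 0,"spin": 0},
  {"dx": 0,"dy": 0,"dz": 0,"spin": 0},
  {"dx": 0,"dy": 0,"dz": 0,"spin": 0},
  {"dx": 0,"dy": 0,"dz": 0,"spin": 0},
  {"dx": 0,"dy": 0,"dz": 0,"spin": 0},
  {"dx": 0,"dy": 0,"dz": 0,"spin": 0},
], hand=0.2, newtons=20)

```text
clock: 18.7
eef_pos: [0.4797, -0.0252, 0.1205]
ee_rot: [[0.0, 1.0, 0.001], [1.0, -0.0, -0.0], [-0.0, 0.001, -1.0]]
contact_force: [0.2, 0.6, 3.5]
finger_gap: 0.406
grip_force: 20.0
```

>>> arm_command([
  {"dx": 0,"dy": 0,"dz": 0,"spin": -0.07},
  {"dx": 0,"dy": 0,"dz": 0,"spin": -0.19},
  {"dx": 0,"dy": 0,"dz": 0,"spin": -0.32},
  {"dx": 0,"dy": 0,"dz": 0,"spin": -0.46},
  {"dx": 0,"dy": 0,"dz": 0,"spin": -0.6},
  {"dx": 0,"dy": 0,"dz": 0,"spin": -0.74},
  {"dx": 0,"dy": 0,"dz": 0,"spin": -0.87},
  {"dx": 0,"dy": 0,"dz": 0,"spin": -1},
])

```text
clock: 19.5
eef_pos: [0.4793, -0.0253, 0.1205]
ee_rot: [[-0.71, 0.704, -0.0], [0.704, 0.71, -0.0], [-0.0, -0.0, -1.0]]
contact_force: [-0.7, -0.1, 4.7]
finger_gap: 0.411
grip_force: 20.0
```

>>> arm_command([
  {"dx": 0,"dy": 0,"dz": 0,"spin": -0.12},
  {"dx": 0,"dy": 0,"dz": 0,"spin": -0.25},
  {"dx": 0,"dy": 0,"dz": 0,"spin": -0.37},
  {"dx": 0,"dy": 0,"dz": 0,"spin": -0.5},
  {"dx": 0,"dy": 0,"dz": 0,"spin": -0.62},
  {"dx": 0,"dy": 0,"dz": 0,"spin": -0.75},
  {"dx": 0,"dy": 0,"dz": 0,"spin": -0.87},
  {"dx": 0,"dy": 0,"dz": 0,"spin": -1},
])

```text
clock: 20.3
eef_pos: [0.4791, -0.0257, 0.1205]
ee_rot: [[-1.0, -0.004, -0.0], [-0.004, 1.0, -0.001], [0.0, -0.001, -1.0]]
contact_force: [-2.1, -2.8, 5.3]
finger_gap: 0.407
grip_force: 20.0
```

>>> arm_command([
  {"dx": 0,"dy": 0,"dz": 0,"spin": -0.12},
  {"dx": 0,"dy": 0,"dz": 0,"spin": -0.25},
  {"dx": 0,"dy": 0,"dz": 0,"spin": -0.37},
  {"dx": 0,"dy": 0,"dz": 0,"spin": -0.5},
  {"dx": 0,"dy": 0,"dz": 0,"spin": -0.62},
  {"dx": 0,"dy": 0,"dz": 0,"spin": -0.75},
  {"dx": 0,"dy": 0,"dz": 0,"spin": -0.87},
  {"dx": 0,"dy": 0,"dz": 0,"spin": -1},
])

```text
clock: 21.1
eef_pos: [0.4793, -0.0262, 0.1205]
ee_rot: [[-0.704, -0.71, -0.0], [-0.71, 0.704, -0.002], [0.001, -0.001, -1.0]]
contact_force: [-0.4, -5.1, 3.8]
finger_gap: 0.408
grip_force: 20.0
```

>>> arm_command([
  {"dx": 0,"dy": 0,"dz": 0,"spin": -0.07},
  {"dx": 0,"dy": 0,"dz": 0,"spin": -0.11},
  {"dx": 0,"dy": 0,"dz": 0,"spin": -0.11},
  {"dx": 0,"dy": 0,"dz": 0,"spin": -0.11},
  {"dx": 0,"dy": 0,"dz": 0,"spin": -0.11},
  {"dx": 0,"dy": 0,"dz": 0,"spin": -0.11},
  {"dx": 0,"dy": 0,"dz": 0,"spin": -0.11},
  {"dx": 0,"dy": 0,"dz": 0,"spin": -0.11},
])

```text
clock: 21.9
eef_pos: [0.4793, -0.0262, 0.1205]
ee_rot: [[-0.644, -0.765, -0.0], [-0.765, 0.644, -0.002], [0.002, -0.001, -1.0]]
contact_force: [-1.2, -4.6, 5.3]
finger_gap: 0.404
grip_force: 20.0
```

>>> arm_command([
  {"dx": 0,"dy": 0,"dz": 0,"spin": 0},
  {"dx": 0,"dy": 0,"dz": 0,"spin": 0},
  {"dx": 0,"dy": 0,"dz": 0,"spin": 0},
  {"dx": 0,"dy": 0,"dz": -0.1,"spin": 0},
  {"dx": 0,"dy": 0,"dz": -0.3,"spin": 0},
  {"dx": 0,"dy": 0,"dz": -0.5,"spin": 0},
  {"dx": 0,"dy": 0,"dz": -0.7,"spin": 0},
  {"dx": 0,"dy": 0,"dz": -0.8,"spin": 0},
], hand=0.7)

```text
clock: 22.7
eef_pos: [0.4805, -0.0251, 0.2836]
ee_rot: [[-0.644, -0.765, 0.004], [-0.765, 0.644, -0.001], [-0.002, -0.004, -1.0]]
contact_force: [-0.2, -0.1, -0.9]
finger_gap: 0.698
grip_force: 0.0
```

>>> arm_command([
  {"dx": -0.04,"dy": 0.1,"dz": 0,"spin": 0.1},
  {"dx": -0.11,"dy": 0.26,"dz": 0,"spin": 0.25},
  {"dx": -0.18,"dy": 0.42,"dz": 0,"spin": 0.4},
  {"dx": -0.25,"dy": 0.58,"dz": 0,"spin": 0.56},
  {"dx": -0.32,"dy": 0.73,"dz": 0,"spin": 0.72},
  {"dx": -0.362,"dy": 0.83,"dz": 0,"spin": 0.88},
  {"dx": -0.362,"dy": 0.83,"dz": 0,"spin": 1},
  {"dx": -0.362,"dy": 0.83,"dz": 0,"spin": 1},
])

```text
clock: 23.5
eef_pos: [0.3981, 0.1379, 0.2801]
ee_rot: [[-0.996, -0.087, -0.001], [-0.087, 0.996, 0.0], [0.001, 0.0, -1.0]]
contact_force: [-0.0, -0.7, -0.0]
finger_gap: 0.698
grip_force: 0.0
```

```bash
cat >>h.py <<'E'
def rel(X):
    """shift to world point X in tool axes, in units of 200 mm"""
    s=ctrl.sense();R=s["ee_rot"];print("at",s["eef_pos"].round(4),"yaw",np.degrees(np.arctan2(R[1,0],R[0,0])).round(2),"rel",(R.T@(np.array(X)-s["eef_pos"])/.2).round(3))
E
python3 - <<'E'
from h import *
rel([.321,.299,.26])
p,c=shot('w5')
# tube blue cap: mask, top circle
h=cv2.cvtColor(p,cv2.COLOR_BGR2HSV);m=cv2.inRange(h,(95,90,60),(115,255,255))
cs,_=cv2.findContours(m,0,2)
for k in cs:
    if cv2.contourArea(k)>150: print(cv2.boundingRect(k),cv2.minEnclosingCircle(k),plane(c,[cv2.minEnclosingCircle(k)[0]],.115))
print(proj(c,[[.321,.299,.115],[.402,.150,.095],[.376,.231,.07],[.445,-.08,.1]]))
q=p.copy()
for a,r in ((19.5,.031),(199.5,.024),(139.5,.024),(259.5,.024)):
    a=np.radians(a);C=np.array([.479+.068*np.cos(a),-.0245+.068*np.sin(a),.078]);print(C)
    th=np.linspace(0,2*np.pi,60);X=C+r*np.c_[np.cos(th),np.sin(th),0*th]
    cv2.polylines(q,[proj(c,X).astype(np.int32)],True,(0,0,255),1)
cv2.imwrite('pics/w5v.png',q)
E
```

```text
at [0.3981 0.1379 0.2801] yaw -175.02 rel [0.314 0.836 0.101]
(0, 207, 53, 138) ((13.819149017333984, 275.5), 69.880126953125) [[ 0.46571923 -0.11448933  0.115     ]]
(510, 122, 49, 44) ((534.5, 144.5), 25.387104034423828) [[0.32209737 0.29797292 0.115     ]]
(0, 5, 123, 119) ((60.20245361328125, 63.93558120727539), 80.1656265258789) [[ 0.29618084 -0.06378656  0.115     ]]
[[536.13738512 143.15799787]
 [334.36875785 223.46882261]
 [424.00498733 197.70502485]
 [ 65.53774859 250.35232003]]
[ 0.54309962 -0.00180113  0.078     ]
[ 0.41490038 -0.04719887  0.078     ]
[0.42729239 0.01966247 0.078     ]
[ 0.46660798 -0.09136133  0.078     ]
```

View pics/w5v.png

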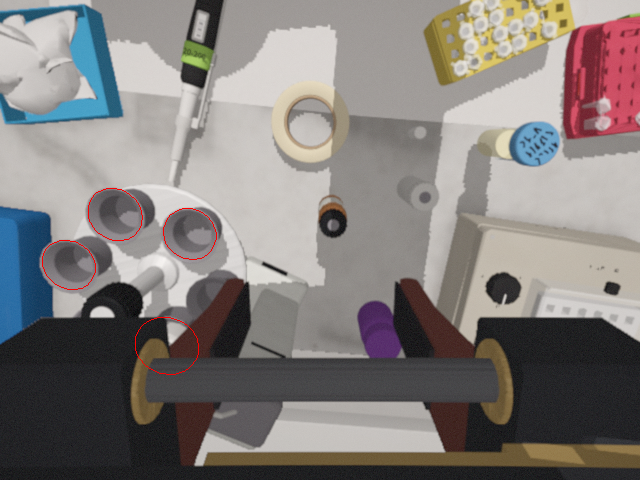

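>>> arm_command([
  {"dx": 0.03,"dy": 0.08,"dz": 0,"spin": 0},
  {"dx": 0.09,"dy": 0.24,"dz": 0,"spin": 0},
  {"dx": 0.15,"dy": 0.41,"dz": 0,"spin": 0},
  {"dx": 0.21,"dy": 0.58,"dz": 0,"spin": 0},
  {"dx": 0.27,"dy": 0.72,"dz": 0,"spin": 0},
  {"dx": 0.31,"dy": 0.81,"dz": 0.05,"spin": 0},
  {"dx": 0.312,"dy": 0.836,"dz": 0.15,"spin": 0},
  {"dx": 0.312,"dy": 0.836,"dz": 0.3,"spin": 0},
], hand=0.62)

```text
clock: 24.35
eef_pos: [0.3235, 0.2998, 0.2208]
ee_rot: [[-0.996, -0.09, 0.003], [-0.09, 0.996, 0.002], [-0.003, 0.002, -1.0]]
contact_force: [-0.3, 0.2, 0.2]
finger_gap: 0.619
grip_force: 0.0
```

>>> arm_command([
  {"dx": 0,"dy": 0,"dz": 0,"spin": 0},
  {"dx": 0,"dy": 0,"dz": 0.1,"spin": 0},
  {"dx": 0,"dy": 0,"dz": 0.1,"spin": 0},
  {"dx": 0,"dy": 0,"dz": 0.1,"spin": 0},
  {"dx": 0,"dy": 0,"dz": 0.1,"spin": 0},
  {"dx": 0,"dy": 0,"dz": 0.1,"spin": 0},
  {"dx": 0,"dy": 0,"dz": 0.1,"spin": 0},
  {"dx": 0,"dy": 0,"dz": 0.1,"spin": 0},
])

```text
clock: 25.15
eef_pos: [0.3225, 0.2985, 0.2006]
ee_rot: [[-0.996, -0.086, 0.0], [-0.086, 0.996, 0.0], [-0.001, 0.0, -1.0]]
contact_force: [-0.2, -0.2, 0.6]
finger_gap: 0.618
grip_force: 0.0
```

```bash
python3 - <<'E'
from h import *
rel([.3215,.2985,.088])
p,c=shot('w6')
h=cv2.cvtColor(p,cv2.COLOR_BGR2HSV);m=cv2.inRange(h,(95,90,60),(115,255,255))
cs,_=cv2.findContours(m,0,2)
for k in cs:
    if cv2.contourArea(k)>150: print(cv2.boundingRect(k),plane(c,[cv2.minEnclosingCircle(k)[0]],.115))
print(proj(c,[[.3215,.2985,.115]]))
E
```

```text
at [0.3225 0.2985 0.2006] yaw -175.06 rel [0.005 0.    0.563]
(299, 218, 52, 54) [[0.31982332 0.30041415 0.115     ]]
[[320.93440382 246.60164163]]
```

>>> arm_command([
  {"dx": 0.008,"dy": 0.005,"dz": 0.08,"spin": 0},
  {"dx": 0.008,"dy": 0.005,"dz": 0.2,"spin": 0},
  {"dx": 0.008,"dy": 0.005,"dz": 0.33,"spin": 0},
  {"dx": 0.008,"dy": 0.005,"dz": 0.45,"spin": 0},
  {"dx": 0.008,"dy": 0.005,"dz": 0.53,"spin": 0},
  {"dx": 0.008,"dy": 0.005,"dz": 0.563,"spin": 0},
  {"dx": 0.008,"dy": 0.005,"dz": 0.563,"spin": 0},
  {"dx": 0.008,"dy": 0.005,"dz": 0.563,"spin": 0},
])

```text
clock: 26.0
eef_pos: [0.3211, 0.2995, 0.0882]
ee_rot: [[-0.996, -0.086, 0.001], [-0.086, 0.996, 0.0], [-0.001, 0.0, -1.0]]
contact_force: [-0.1, -0.1, 0.5]
finger_gap: 0.62
grip_force: 0.0
```

>>> arm_command([
  {"dx": 0,"dy": 0,"dz": 0,"spin": 0},
  {"dx": 0,"dy": 0,"dz": 0,"spin": 0},
  {"dx": 0,"dy": 0,"dz": 0,"spin": 0},
  {"dx": 0,"dy": 0,"dz": 0,"spin": 0},
  {"dx": 0,"dy": 0,"dz": 0,"spin": 0},
  {"dx": 0,"dy": 0,"dz": 0,"spin": 0},
  {"dx": 0,"dy": 0,"dz": 0,"spin": 0},
  {"dx": 0,"dy": 0,"dz": 0,"spin": 0},
], hand=0.2, newtons=15)

```text
clock: 26.8
eef_pos: [0.3212, 0.2996, 0.0881]
ee_rot: [[-0.996, -0.086, 0.001], [-0.086, 0.996, 0.001], [-0.001, 0.001, -1.0]]
contact_force: [-0.8, 0.6, 6.9]
finger_gap: 0.385
grip_force: 15.0
```

>>> arm_command([
  {"dx": 0,"dy": 0,"dz": -0.05,"spin": 0},
  {"dx": 0,"dy": 0,"dz": -0.15,"spin": 0},
  {"dx": 0,"dy": 0,"dz": -0.3,"spin": 0},
  {"dx": 0,"dy": 0,"dz": -0.5,"spin": 0},
  {"dx": 0,"dy": 0,"dz": -0.7,"spin": 0},
  {"dx": 0,"dy": 0,"dz": -0.88,"spin": 0},
  {"dx": 0,"dy": 0,"dz": -1,"spin": 0},
  {"dx": 0,"dy": 0,"dz": -1,"spin": 0},
])

```text
clock: 27.6
eef_pos: [0.3222, 0.3003, 0.2915]
ee_rot: [[-0.996, -0.086, 0.006], [-0.086, 0.996, 0.004], [-0.006, 0.003, -1.0]]
contact_force: [0.3, 0.2, -0.1]
finger_gap: 0.39
grip_force: 15.0
```

>>> arm_command([
  {"dx": -0.01,"dy": -0.07,"dz": 0,"spin": 0},
  {"dx": -0.03,"dy": -0.19,"dz": 0,"spin": 0},
  {"dx": -0.06,"dy": -0.34,"dz": 0,"spin": 0},
  {"dx": -0.085,"dy": -0.49,"dz": 0,"spin": 0},
  {"dx": -0.11,"dy": -0.64,"dz": 0,"spin": 0},
  {"dx": -0.13,"dy": -0.77,"dz": 0,"spin": 0},
  {"dx": -0.15,"dy": -0.85,"dz": 0,"spin": 0},
  {"dx": -0.155,"dy": -0.88,"dz": 0,"spin": 0},
])

```text
clock: 28.4
eef_pos: [0.3661, 0.1251, 0.2867]
ee_rot: [[-0.996, -0.084, -0.002], [-0.084, 0.996, -0.001], [0.002, -0.001, -1.0]]
contact_force: [-0.3, 0.6, 0.2]
finger_gap: 0.385
grip_force: 15.0
```

>>> arm_command([
  {"dx": -0.01,"dy": -0.07,"dz": 0,"spin": 0},
  {"dx": -0.03,"dy": -0.19,"dz": 0,"spin": 0},
  {"dx": -0.06,"dy": -0.34,"dz": 0,"spin": 0},
  {"dx": -0.085,"dy": -0.49,"dz": 0,"spin": 0},
  {"dx": -0.11,"dy": -0.64,"dz": 0,"spin": 0},
  {"dx": -0.13,"dy": -0.77,"dz": 0,"spin": 0},
  {"dx": -0.15,"dy": -0.85,"dz": 0,"spin": 0},
  {"dx": -0.155,"dy": -0.88,"dz": 0,"spin": 0},
])

```text
clock: 29.2
eef_pos: [0.4127, -0.0468, 0.287]
ee_rot: [[-0.996, -0.085, -0.001], [-0.085, 0.996, 0.0], [0.001, 0.0, -1.0]]
contact_force: [0.1, 0.0, -0.5]
finger_gap: 0.391
grip_force: 15.0
```

>>> arm_command([
  {"dx": 0,"dy": 0,"dz": 0,"spin": 0},
  {"dx": 0,"dy": 0,"dz": 0.02,"spin": 0},
  {"dx": 0,"dy": 0,"dz": 0.06,"spin": 0},
  {"dx": 0,"dy": 0,"dz": 0.1,"spin": 0},
  {"dx": 0,"dy": 0,"dz": 0.1,"spin": 0},
  {"dx": 0,"dy": 0,"dz": 0.1,"spin": 0},
  {"dx": 0,"dy": 0,"dz": 0.1,"spin": 0},
  {"dx": 0,"dy": 0,"dz": 0.1,"spin": 0},
])

```text
clock: 30.0
eef_pos: [0.4129, -0.0462, 0.268]
ee_rot: [[-0.996, -0.086, 0.001], [-0.086, 0.996, -0.0], [-0.001, -0.0, -1.0]]
contact_force: [-0.6, -0.2, -1.0]
finger_gap: 0.388
grip_force: 15.0
```

```bash
python3 - <<'E'
from h import *
rel([.4148,-.0475,.128])
p,c=shot('w7')
q=p.copy()
for a,r in ((199.5,.024),(139.5,.024),(259.5,.024)):
    a=np.radians(a);C=np.array([.479+.068*np.cos(a),-.0245+.068*np.sin(a),.078])
    th=np.linspace(0,2*np.pi,60);X=C+r*np.c_[np.cos(th),np.sin(th),0*th]
    cv2.polylines(q,[proj(c,X).astype(np.int32)],True,(0,0,255),1)
cv2.imwrite('pics/w7v.png',q)
E
```

```text
at [ 0.4129 -0.0462  0.268 ] yaw -175.06 rel [-0.008 -0.007  0.7  ]
```

View pics/w7v.png

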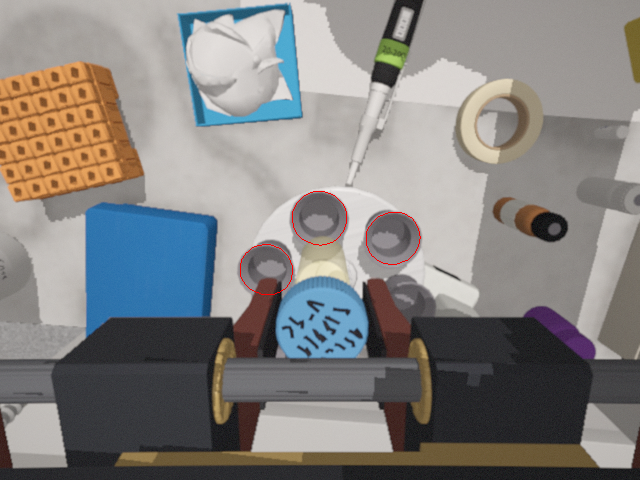

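>>> arm_command([
  {"dx": -0.008,"dy": -0.007,"dz": 0.05,"spin": 0},
  {"dx": -0.008,"dy": -0.007,"dz": 0.15,"spin": 0},
  {"dx": -0.008,"dy": -0.007,"dz": 0.25,"spin": 0},
  {"dx": -0.008,"dy": -0.007,"dz": 0.35,"spin": 0},
  {"dx": -0.008,"dy": -0.007,"dz": 0.42,"spin": 0},
  {"dx": -0.008,"dy": -0.007,"dz": 0.48,"spin": 0},
  {"dx": -0.008,"dy": -0.007,"dz": 0.54,"spin": 0},
  {"dx": -0.008,"dy": -0.007,"dz": 0.58,"spin": 0},
])

```text
clock: 30.85
eef_pos: [0.4139, -0.0474, 0.1504]
ee_rot: [[-0.996, -0.086, -0.001], [-0.086, 0.996, 0.0], [0.001, 0.0, -1.0]]
contact_force: [-0.1, 0.6, 0.0]
finger_gap: 0.386
grip_force: 15.0
```

>>> arm_command([
  {"dx": 0,"dy": 0,"dz": 0.03,"spin": 0},
  {"dx": 0,"dy": 0,"dz": 0.06,"spin": 0},
  {"dx": 0,"dy": 0,"dz": 0.09,"spin": 0},
  {"dx": 0,"dy": 0,"dz": 0.11,"spin": 0},
  {"dx": 0,"dy": 0,"dz": 0.11,"spin": 0},
  {"dx": 0,"dy": 0,"dz": 0.11,"spin": 0},
  {"dx": 0,"dy": 0,"dz": 0.11,"spin": 0},
  {"dx": 0,"dy": 0,"dz": 0.11,"spin": 0},
])

```text
clock: 31.65
eef_pos: [0.4146, -0.0475, 0.1299]
ee_rot: [[-0.996, -0.086, 0.001], [-0.086, 0.996, -0.0], [-0.001, -0.0, -1.0]]
contact_force: [-0.7, 0.0, 0.4]
finger_gap: 0.386
grip_force: 15.0
```

>>> arm_command([
  {"dx": 0,"dy": 0,"dz": 0.005,"spin": 0},
  {"dx": 0,"dy": 0,"dz": 0.008,"spin": 0},
  {"dx": 0,"dy": 0,"dz": 0.009,"spin": 0},
  {"dx": 0,"dy": 0,"dz": 0.009,"spin": 0},
  {"dx": 0,"dy": 0,"dz": 0.009,"spin": 0},
  {"dx": 0,"dy": 0,"dz": 0.009,"spin": 0},
  {"dx": 0,"dy": 0,"dz": 0.009,"spin": 0},
  {"dx": 0,"dy": 0,"dz": 0.009,"spin": 0},
])

```text
clock: 32.45
eef_pos: [0.4147, -0.0474, 0.1281]
ee_rot: [[-0.996, -0.086, 0.001], [-0.086, 0.996, -0.0], [-0.001, -0.0, -1.0]]
contact_force: [0.0, 1.3, 4.9]
finger_gap: 0.387
grip_force: 15.0
```

>>> arm_command([
  {"dx": 0,"dy": 0,"dz": 0,"spin": 0},
  {"dx": 0,"dy": 0,"dz": 0,"spin": 0},
  {"dx": 0,"dy": 0,"dz": 0,"spin": 0},
  {"dx": 0,"dy": 0,"dz": 0,"spin": 0},
  {"dx": 0,"dy": 0,"dz": -0.05,"spin": 0},
  {"dx": 0,"dy": 0,"dz": -0.18,"spin": 0},
  {"dx": 0,"dy": 0,"dz": -0.35,"spin": 0},
  {"dx": 0,"dy": 0,"dz": -0.55,"spin": 0},
], hand=0.56)

```text
clock: 33.25
eef_pos: [0.4134, -0.0471, 0.239]
ee_rot: [[-0.996, -0.086, -0.002], [-0.086, 0.996, 0.0], [0.002, 0.001, -1.0]]
contact_force: [1.0, -0.2, -0.1]
finger_gap: 0.562
grip_force: 0.0
```

```bash
python3 -c "
from h import *
rel([.4025,.150,.26])"
```

```text
at [ 0.4134 -0.0471  0.239 ] yaw -175.07 rel [-0.03   0.987 -0.104]
```

>>> arm_command([
  {"dx": 0,"dy": 0.08,"dz": -0.05,"spin": 0},
  {"dx": -0.01,"dy": 0.25,"dz": -0.1,"spin": 0},
  {"dx": -0.02,"dy": 0.43,"dz": -0.1,"spin": 0},
  {"dx": -0.03,"dy": 0.61,"dz": -0.1,"spin": 0},
  {"dx": -0.03,"dy": 0.79,"dz": -0.1,"spin": 0},
  {"dx": -0.03,"dy": 0.93,"dz": -0.05,"spin": 0},
  {"dx": -0.03,"dy": 0.987,"dz": 0.1,"spin": 0},
  {"dx": -0.03,"dy": 0.987,"dz": 0.25,"spin": 0},
])

```text
clock: 34.05
eef_pos: [0.4041, 0.1516, 0.1884]
ee_rot: [[-0.996, -0.089, 0.003], [-0.089, 0.996, 0.001], [-0.003, 0.001, -1.0]]
contact_force: [-0.4, -0.8, -0.2]
finger_gap: 0.555
grip_force: 0.0
```

>>> arm_command([
  {"dx": 0,"dy": 0,"dz": 0.05,"spin": 0},
  {"dx": 0,"dy": 0,"dz": 0.05,"spin": 0},
  {"dx": 0,"dy": 0,"dz": 0.05,"spin": 0},
  {"dx": 0,"dy": 0,"dz": 0.05,"spin": 0},
  {"dx": 0,"dy": 0,"dz": 0.05,"spin": 0},
  {"dx": 0,"dy": 0,"dz": 0.05,"spin": 0},
  {"dx": 0,"dy": 0,"dz": 0.05,"spin": 0},
  {"dx": 0,"dy": 0,"dz": 0.05,"spin": 0},
])

```text
clock: 34.85
eef_pos: [0.4035, 0.1497, 0.178]
ee_rot: [[-0.996, -0.086, 0.0], [-0.086, 0.996, -0.0], [-0.0, -0.0, -1.0]]
contact_force: [-0.5, 0.1, 0.5]
finger_gap: 0.559
grip_force: 0.0
```

```bash
python3 - <<'E'
from h import *
rel([.4025,.150,.068])
p,c=shot('w8');u=proj(c,[[.4025,.150,.095],[.376,.231,.07]]);print(u)
g=cv2.cvtColor(p,cv2.COLOR_BGR2GRAY);x,y=u[0].astype(int)
m=np.zeros_like(g);m[y-45:y+45,x-45:x+45]=(g<75)[y-45:y+45,x-45:x+45]*255
cs,_=cv2.findContours(m,0,2)
for k in cs:
    if cv2.contourArea(k)>100: print(cv2.contourArea(k),cv2.boundingRect(k),cv2.minEnclosingCircle(k))
a=cv2.resize(p[150:320,270:520],None,fx=3,fy=3);cv2.imwrite('pics/w8c.png',(255*(a/255.)**.7).astype('uint8'))
E
```

```text
at [0.4035 0.1497 0.178 ] yaw -175.07 rel [0.005 0.002 0.55 ]
[[321.32005581 247.77556458]
 [444.86502568 209.99935302]]
1161.0 (301, 225, 38, 41) ((319.4144287109375, 245.045166015625), 20.353458404541016)
```

View pics/w8c.png

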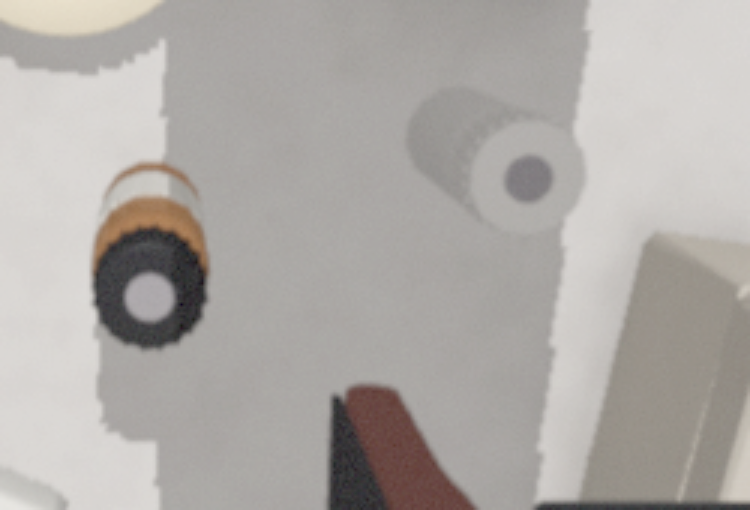

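>>> arm_command([
  {"dx": 0.004,"dy": 0,"dz": 0.08,"spin": 0},
  {"dx": 0.004,"dy": 0,"dz": 0.2,"spin": 0},
  {"dx": 0.004,"dy": 0,"dz": 0.33,"spin": 0},
  {"dx": 0.004,"dy": 0,"dz": 0.45,"spin": 0},
  {"dx": 0.004,"dy": 0,"dz": 0.53,"spin": 0},
  {"dx": 0.004,"dy": 0,"dz": 0.55,"spin": 0},
  {"dx": 0.004,"dy": 0,"dz": 0.55,"spin": 0},
  {"dx": 0.004,"dy": 0,"dz": 0.55,"spin": 0},
])

```text
clock: 35.7
eef_pos: [0.4032, 0.1498, 0.0684]
ee_rot: [[-0.996, -0.086, 0.001], [-0.086, 0.996, 0.0], [-0.001, 0.0, -1.0]]
contact_force: [-0.3, -0.3, 0.6]
finger_gap: 0.561
grip_force: 0.0
```

>>> arm_command([
  {"dx": 0,"dy": 0,"dz": 0,"spin": 0},
  {"dx": 0,"dy": 0,"dz": 0,"spin": 0},
  {"dx": 0,"dy": 0,"dz": 0,"spin": 0},
  {"dx": 0,"dy": 0,"dz": 0,"spin": 0},
  {"dx": 0,"dy": 0,"dz": 0,"spin": 0},
  {"dx": 0,"dy": 0,"dz": 0,"spin": 0},
  {"dx": 0,"dy": 0,"dz": 0,"spin": 0},
  {"dx": 0,"dy": 0,"dz": 0,"spin": 0},
], hand=0.1, newtons=15)

```text
clock: 36.5
eef_pos: [0.403, 0.1497, 0.0681]
ee_rot: [[-0.996, -0.086, 0.001], [-0.086, 0.996, -0.0], [-0.001, -0.0, -1.0]]
contact_force: [-0.3, -1.3, 6.3]
finger_gap: 0.295
grip_force: 15.0
```

>>> arm_command([
  {"dx": 0,"dy": 0,"dz": -0.05,"spin": 0},
  {"dx": 0,"dy": 0,"dz": -0.15,"spin": 0},
  {"dx": 0,"dy": 0,"dz": -0.3,"spin": 0},
  {"dx": 0,"dy": 0,"dz": -0.5,"spin": 0},
  {"dx": 0,"dy": 0,"dz": -0.7,"spin": 0},
  {"dx": 0,"dy": 0,"dz": -0.82,"spin": 0},
  {"dx": 0,"dy": 0,"dz": -0.85,"spin": 0},
  {"dx": 0,"dy": 0,"dz": -0.85,"spin": 0},
])

```text
clock: 37.3
eef_pos: [0.4027, 0.1498, 0.2384]
ee_rot: [[-0.996, -0.086, 0.001], [-0.086, 0.996, 0.0], [-0.001, 0.0, -1.0]]
contact_force: [-0.6, 0.8, -1.3]
finger_gap: 0.295
grip_force: 14.7
```

```bash
python3 -c "
from h import *
rel([.4272,.0195,.23])"
```

```text
at [0.4027 0.1498 0.2384] yaw -175.06 rel [-0.066 -0.66   0.042]
```

>>> arm_command([
  {"dx": -0.01,"dy": -0.06,"dz": 0,"spin": 0},
  {"dx": -0.02,"dy": -0.18,"dz": 0,"spin": 0},
  {"dx": -0.03,"dy": -0.32,"dz": 0,"spin": 0},
  {"dx": -0.05,"dy": -0.46,"dz": 0,"spin": 0},
  {"dx": -0.06,"dy": -0.58,"dz": 0,"spin": 0},
  {"dx": -0.066,"dy": -0.65,"dz": 0.03,"spin": 0},
  {"dx": -0.066,"dy": -0.66,"dz": 0.08,"spin": 0},
  {"dx": -0.066,"dy": -0.66,"dz": 0.14,"spin": 0},
])

```text
clock: 38.1
eef_pos: [0.4262, 0.0187, 0.208]
ee_rot: [[-0.996, -0.084, -0.003], [-0.084, 0.996, 0.0], [0.003, 0.0, -1.0]]
contact_force: [0.2, 0.1, 0.0]
finger_gap: 0.294
grip_force: 14.7
```

>>> arm_command([
  {"dx": 0,"dy": 0,"dz": 0.02,"spin": 0},
  {"dx": 0,"dy": 0,"dz": 0.04,"spin": 0},
  {"dx": 0,"dy": 0,"dz": 0.04,"spin": 0},
  {"dx": 0,"dy": 0,"dz": 0.04,"spin": 0},
  {"dx": 0,"dy": 0,"dz": 0.04,"spin": 0},
  {"dx": 0,"dy": 0,"dz": 0.04,"spin": 0},
  {"dx": 0,"dy": 0,"dz": 0.04,"spin": 0},
  {"dx": 0,"dy": 0,"dz": 0.04,"spin": 0},
])

```text
clock: 38.9
eef_pos: [0.4272, 0.0193, 0.2021]
ee_rot: [[-0.996, -0.086, 0.0], [-0.086, 0.996, -0.0], [-0.0, -0.0, -1.0]]
contact_force: [0.3, -0.4, -0.5]
finger_gap: 0.299
grip_force: 14.7
```

```bash
python3 -c "
from h import *
rel([.4272,.0195,.110])"
```

```text
at [0.4272 0.0193 0.2021] yaw -175.06 rel [0.    0.001 0.46 ]
```

>>> arm_command([
  {"dx": 0,"dy": 0,"dz": 0.06,"spin": 0},
  {"dx": 0,"dy": 0,"dz": 0.14,"spin": 0},
  {"dx": 0,"dy": 0,"dz": 0.22,"spin": 0},
  {"dx": 0,"dy": 0,"dz": 0.3,"spin": 0},
  {"dx": 0,"dy": 0,"dz": 0.37,"spin": 0},
  {"dx": 0,"dy": 0,"dz": 0.42,"spin": 0},
  {"dx": 0,"dy": 0,"dz": 0.45,"spin": 0},
  {"dx": 0,"dy": 0,"dz": 0.46,"spin": 0},
])

```text
clock: 39.7
eef_pos: [0.427, 0.0193, 0.1095]
ee_rot: [[-0.996, -0.086, -0.001], [-0.086, 0.996, -0.0], [0.001, -0.0, -1.0]]
contact_force: [0.2, -0.0, 0.2]
finger_gap: 0.295
grip_force: 14.7
```

>>> arm_command([
  {"dx": 0,"dy": 0,"dz": 0.003,"spin": 0},
  {"dx": 0,"dy": 0,"dz": 0.006,"spin": 0},
  {"dx": 0,"dy": 0,"dz": 0.009,"spin": 0},
  {"dx": 0,"dy": 0,"dz": 0.01,"spin": 0},
  {"dx": 0,"dy": 0,"dz": 0.01,"spin": 0},
  {"dx": 0,"dy": 0,"dz": 0.01,"spin": 0},
  {"dx": 0,"dy": 0,"dz": 0.01,"spin": 0},
  {"dx": 0,"dy": 0,"dz": 0.01,"spin": 0},
])

```text
clock: 40.5
eef_pos: [0.4275, 0.0193, 0.1081]
ee_rot: [[-0.996, -0.086, 0.001], [-0.086, 0.996, -0.0], [-0.001, -0.0, -1.0]]
contact_force: [0.1, -0.7, 4.5]
finger_gap: 0.295
grip_force: 15.0
```

Contact on the floor felt (4.5 N); release and go up.

>>> arm_command([
  {"dx": 0,"dy": 0,"dz": 0,"spin": 0},
  {"dx": 0,"dy": 0,"dz": 0,"spin": 0},
  {"dx": 0,"dy": 0,"dz": 0,"spin": 0},
  {"dx": 0,"dy": 0,"dz": 0,"spin": 0},
  {"dx": 0,"dy": 0,"dz": -0.05,"spin": 0},
  {"dx": 0,"dy": 0,"dz": -0.18,"spin": 0},
  {"dx": 0,"dy": 0,"dz": -0.35,"spin": 0},
  {"dx": 0,"dy": 0,"dz": -0.55,"spin": 0},
], hand=0.44)

```text
clock: 41.3
eef_pos: [0.426, 0.0195, 0.2189]
ee_rot: [[-0.996, -0.086, -0.002], [-0.086, 0.996, 0.0], [0.002, 0.0, -1.0]]
contact_force: [0.2, -0.4, 0.4]
finger_gap: 0.439
grip_force: 0.0
```

```bash
python3 - <<'E'
from h import *
q,k=load('w8');t,c=load('w1');e,f=load('w3')
a=(270+527/3,150+178/3)
print(tri(k,a,c,(363.4,213.7)),tri(k,a,f,(186,246)),plane(k,[a],.07))
rel([.376,.231,.22])
E
```

```text
(array([0.37603966, 0.23221614, 0.0678074 ]), np.float64(0.00041758455187895023)) (array([0.37548176, 0.23329847, 0.06600331]), np.float64(0.0016416597236600446)) [[0.37550688 0.23146008 0.07      ]]
at [0.426  0.0195 0.2189] yaw -175.06 rel [ 0.158  1.075 -0.005]
```

>>> arm_command([
  {"dx": 0.01,"dy": 0.08,"dz": 0,"spin": 0},
  {"dx": 0.04,"dy": 0.25,"dz": 0,"spin": 0},
  {"dx": 0.07,"dy": 0.43,"dz": 0,"spin": 0},
  {"dx": 0.1,"dy": 0.61,"dz": 0,"spin": 0},
  {"dx": 0.13,"dy": 0.79,"dz": 0,"spin": 0},
  {"dx": 0.158,"dy": 0.93,"dz": 0,"spin": 0},
  {"dx": 0.158,"dy": 1,"dz": 0.1,"spin": 0},
  {"dx": 0.158,"dy": 1,"dz": 0.2,"spin": 0},
], hand=0.55)

```text
clock: 42.1
eef_pos: [0.3788, 0.218, 0.1787]
ee_rot: [[-0.996, -0.089, 0.003], [-0.089, 0.996, 0.002], [-0.003, 0.001, -1.0]]
contact_force: [0.8, -0.9, 1.2]
finger_gap: 0.547
grip_force: 0.0
```

```bash
python3 -c "
from h import *
rel([.3757,.2317,.042])"
```

```text
at [0.3788 0.218  0.1787] yaw -174.92 rel [0.011 0.069 0.683]
```

>>> arm_command([
  {"dx": 0.008,"dy": 0.075,"dz": 0.05,"spin": 0},
  {"dx": 0.008,"dy": 0.075,"dz": 0.1,"spin": 0},
  {"dx": 0.008,"dy": 0.075,"dz": 0.18,"spin": 0},
  {"dx": 0.008,"dy": 0.075,"dz": 0.25,"spin": 0},
  {"dx": 0.008,"dy": 0.075,"dz": 0.3,"spin": 0},
  {"dx": 0.008,"dy": 0.075,"dz": 0.3,"spin": 0},
  {"dx": 0.008,"dy": 0.075,"dz": 0.3,"spin": 0},
  {"dx": 0.008,"dy": 0.075,"dz": 0.3,"spin": 0},
])

```text
clock: 42.9
eef_pos: [0.3761, 0.2308, 0.1185]
ee_rot: [[-0.996, -0.086, 0.001], [-0.086, 0.996, 0.0], [-0.001, 0.0, -1.0]]
contact_force: [0.4, 0.3, -0.4]
finger_gap: 0.549
grip_force: 0.0
```

```bash
python3 -c "
from h import *
rel([.3757,.2317,.042])"
```

```text
at [0.3761 0.2308 0.1185] yaw -175.07 rel [0.002 0.005 0.382]
```

>>> arm_command([
  {"dx": 0.002,"dy": 0.005,"dz": 0.08,"spin": 0},
  {"dx": 0.002,"dy": 0.005,"dz": 0.16,"spin": 0},
  {"dx": 0.002,"dy": 0.005,"dz": 0.25,"spin": 0},
  {"dx": 0.002,"dy": 0.005,"dz": 0.32,"spin": 0},
  {"dx": 0.002,"dy": 0.005,"dz": 0.37,"spin": 0},
  {"dx": 0.002,"dy": 0.005,"dz": 0.38,"spin": 0},
  {"dx": 0.002,"dy": 0.005,"dz": 0.38,"spin": 0},
  {"dx": 0.002,"dy": 0.005,"dz": 0.38,"spin": 0},
])

```text
clock: 43.7
eef_pos: [0.3755, 0.2318, 0.0424]
ee_rot: [[-0.996, -0.086, 0.001], [-0.086, 0.996, 0.0], [-0.001, 0.0, -1.0]]
contact_force: [0.5, -0.2, -0.3]
finger_gap: 0.547
grip_force: 0.0
```

>>> arm_command([
  {"dx": 0,"dy": 0,"dz": 0,"spin": 0},
  {"dx": 0,"dy": 0,"dz": 0,"spin": 0},
  {"dx": 0,"dy": 0,"dz": 0,"spin": 0},
  {"dx": 0,"dy": 0,"dz": 0,"spin": 0},
  {"dx": 0,"dy": 0,"dz": 0,"spin": 0},
  {"dx": 0,"dy": 0,"dz": 0,"spin": 0},
  {"dx": 0,"dy": 0,"dz": 0,"spin": 0},
  {"dx": 0,"dy": 0,"dz": 0,"spin": 0},
], hand=0.1, newtons=12)

```text
clock: 44.5
eef_pos: [0.3753, 0.2317, 0.042]
ee_rot: [[-0.996, -0.086, 0.0], [-0.086, 0.996, 0.0], [-0.0, -0.0, -1.0]]
contact_force: [0.1, -0.9, 5.2]
finger_gap: 0.308
grip_force: 12.0
```

>>> arm_command([
  {"dx": 0,"dy": 0,"dz": -0.05,"spin": 0},
  {"dx": 0,"dy": 0,"dz": -0.15,"spin": 0},
  {"dx": 0,"dy": 0,"dz": -0.3,"spin": 0},
  {"dx": 0,"dy": 0,"dz": -0.5,"spin": 0},
  {"dx": 0,"dy": 0,"dz": -0.7,"spin": 0},
  {"dx": 0,"dy": 0,"dz": -0.9,"spin": 0},
  {"dx": 0,"dy": 0,"dz": -1,"spin": 0},
  {"dx": 0,"dy": 0,"dz": -1,"spin": 0},
])

```text
clock: 45.3
eef_pos: [0.3767, 0.2325, 0.2451]
ee_rot: [[-0.996, -0.086, 0.006], [-0.086, 0.996, 0.002], [-0.006, 0.002, -1.0]]
contact_force: [-0.3, 0.1, 0.1]
finger_gap: 0.308
grip_force: 12.0
```

```bash
python3 -c "
from h import *
rel([.4666,-.0914,.25])"
```

```text
at [0.3767 0.2325 0.2451] yaw -175.06 rel [-0.308 -1.652 -0.026]
```

>>> arm_command([
  {"dx": -0.01,"dy": -0.07,"dz": 0,"spin": 0},
  {"dx": -0.03,"dy": -0.19,"dz": 0,"spin": 0},
  {"dx": -0.06,"dy": -0.33,"dz": 0,"spin": 0},
  {"dx": -0.09,"dy": -0.48,"dz": 0,"spin": 0},
  {"dx": -0.11,"dy": -0.62,"dz": 0,"spin": 0},
  {"dx": -0.13,"dy": -0.74,"dz": 0,"spin": 0},
  {"dx": -0.15,"dy": -0.81,"dz": 0,"spin": 0},
  {"dx": -0.154,"dy": -0.83,"dz": 0,"spin": 0},
])

```text
clock: 46.1
eef_pos: [0.4193, 0.0677, 0.2405]
ee_rot: [[-0.996, -0.084, -0.003], [-0.084, 0.996, -0.0], [0.003, -0.0, -1.0]]
contact_force: [0.9, 1.0, -1.6]
finger_gap: 0.31
grip_force: 12.0
```

>>> arm_command([
  {"dx": -0.01,"dy": -0.07,"dz": 0,"spin": 0},
  {"dx": -0.03,"dy": -0.19,"dz": 0,"spin": 0},
  {"dx": -0.06,"dy": -0.33,"dz": 0,"spin": 0},
  {"dx": -0.09,"dy": -0.48,"dz": 0,"spin": 0},
  {"dx": -0.11,"dy": -0.62,"dz": 0,"spin": 0},
  {"dx": -0.13,"dy": -0.74,"dz": 0,"spin": 0},
  {"dx": -0.15,"dy": -0.8,"dz": 0,"spin": 0},
  {"dx": -0.154,"dy": -0.82,"dz": 0,"spin": 0},
])

```text
clock: 46.9
eef_pos: [0.4649, -0.0921, 0.2412]
ee_rot: [[-0.996, -0.085, -0.001], [-0.085, 0.996, 0.001], [0.001, 0.001, -1.0]]
contact_force: [0.3, 0.5, -0.3]
finger_gap: 0.306
grip_force: 12.0
```

>>> arm_command([
  {"dx": 0,"dy": 0,"dz": 0,"spin": 0},
  {"dx": 0,"dy": 0,"dz": 0.05,"spin": 0},
  {"dx": 0,"dy": 0,"dz": 0.1,"spin": 0},
  {"dx": 0,"dy": 0,"dz": 0.15,"spin": 0},
  {"dx": 0,"dy": 0,"dz": 0.15,"spin": 0},
  {"dx": 0,"dy": 0,"dz": 0.15,"spin": 0},
  {"dx": 0,"dy": 0,"dz": 0.15,"spin": 0},
  {"dx": 0,"dy": 0,"dz": 0.15,"spin": 0},
])

```text
clock: 47.7
eef_pos: [0.4652, -0.0919, 0.2123]
ee_rot: [[-0.996, -0.086, 0.001], [-0.086, 0.996, -0.0], [-0.001, -0.0, -1.0]]
contact_force: [-0.2, 0.1, -0.0]
finger_gap: 0.31
grip_force: 12.0
```

```bash
python3 - <<'E'
from h import *
rel([.4666,-.0914,.083])
p,c=shot('w9')
q=p.copy()
for a,r in ((199.5,.024),(139.5,.024),(259.5,.024)):
    a=np.radians(a);C=np.array([.479+.068*np.cos(a),-.0245+.068*np.sin(a),.078])
    th=np.linspace(0,2*np.pi,60);X=C+r*np.c_[np.cos(th),np.sin(th),0*th]
    cv2.polylines(q,[proj(c,X).astype(np.int32)],True,(0,0,255),1)
cv2.imwrite('pics/w9v.png',q)
E
```

```text
at [ 0.4652 -0.0919  0.2123] yaw -175.07 rel [-0.007  0.002  0.646]
```

View pics/w9v.png

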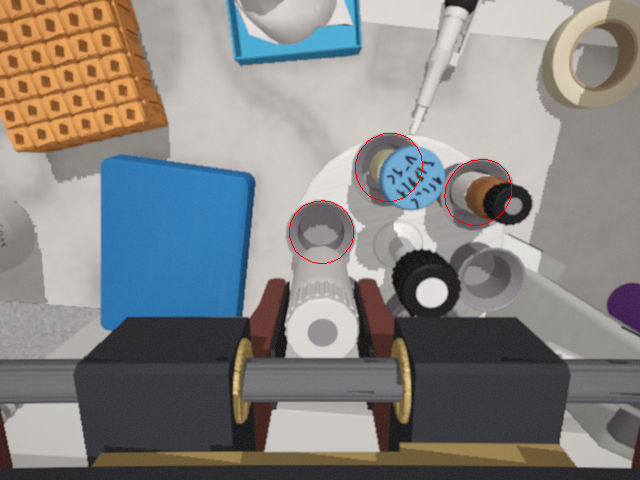

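>>> arm_command([
  {"dx": -0.007,"dy": 0.002,"dz": 0.06,"spin": 0},
  {"dx": -0.007,"dy": 0.002,"dz": 0.16,"spin": 0},
  {"dx": -0.007,"dy": 0.002,"dz": 0.28,"spin": 0},
  {"dx": -0.007,"dy": 0.002,"dz": 0.4,"spin": 0},
  {"dx": -0.007,"dy": 0.002,"dz": 0.5,"spin": 0},
  {"dx": -0.007,"dy": 0.002,"dz": 0.58,"spin": 0},
  {"dx": -0.007,"dy": 0.002,"dz": 0.62,"spin": 0},
  {"dx": -0.007,"dy": 0.002,"dz": 0.642,"spin": 0},
])

```text
clock: 48.55
eef_pos: [0.4657, -0.0912, 0.0825]
ee_rot: [[-0.996, -0.086, -0.001], [-0.086, 0.996, 0.0], [0.001, 0.0, -1.0]]
contact_force: [0.2, -1.0, -0.3]
finger_gap: 0.311
grip_force: 12.0
```

>>> arm_command([
  {"dx": 0,"dy": 0,"dz": 0.003,"spin": 0},
  {"dx": 0,"dy": 0,"dz": 0.006,"spin": 0},
  {"dx": 0,"dy": 0,"dz": 0.009,"spin": 0},
  {"dx": 0,"dy": 0,"dz": 0.009,"spin": 0},
  {"dx": 0,"dy": 0,"dz": 0.009,"spin": 0},
  {"dx": 0,"dy": 0,"dz": 0.009,"spin": 0},
  {"dx": 0,"dy": 0,"dz": 0.009,"spin": 0},
  {"dx": 0,"dy": 0,"dz": 0.009,"spin": 0},
])

```text
clock: 49.35
eef_pos: [0.4666, -0.0915, 0.082]
ee_rot: [[-0.996, -0.086, 0.001], [-0.086, 0.996, -0.0], [-0.001, -0.0, -1.0]]
contact_force: [-0.1, -0.1, 3.1]
finger_gap: 0.312
grip_force: 12.0
```

>>> arm_command([
  {"dx": 0,"dy": 0,"dz": 0,"spin": 0},
  {"dx": 0,"dy": 0,"dz": 0,"spin": 0},
  {"dx": 0,"dy": 0,"dz": 0,"spin": 0},
  {"dx": 0,"dy": 0,"dz": 0,"spin": 0},
  {"dx": 0,"dy": 0,"dz": -0.05,"spin": 0},
  {"dx": 0,"dy": 0,"dz": -0.18,"spin": 0},
  {"dx": 0,"dy": 0,"dz": -0.35,"spin": 0},
  {"dx": 0,"dy": 0,"dz": -0.55,"spin": 0},
], hand=0.5)

```text
clock: 50.15
eef_pos: [0.4652, -0.091, 0.1927]
ee_rot: [[-0.996, -0.086, -0.002], [-0.086, 0.996, 0.001], [0.002, 0.001, -1.0]]
contact_force: [0.5, -0.5, -0.5]
finger_gap: 0.499
grip_force: 0.0
```

>>> arm_command([
  {"dx": 0,"dy": 0,"dz": -0.1,"spin": 0},
  {"dx": 0.1,"dy": 0,"dz": -0.22,"spin": 0},
  {"dx": 0.25,"dy": 0,"dz": -0.36,"spin": 0},
  {"dx": 0.36,"dy": 0.05,"dz": -0.5,"spin": 0},
  {"dx": 0.4,"dy": 0.15,"dz": -0.6,"spin": 0},
  {"dx": 0.4,"dy": 0.25,"dz": -0.6,"spin": 0},
  {"dx": 0.4,"dy": 0.25,"dz": -0.6,"spin": 0},
  {"dx": 0.4,"dy": 0.25,"dz": -0.6,"spin": 0},
])

```text
clock: 50.95
eef_pos: [0.382, -0.0484, 0.312]
ee_rot: [[-0.996, -0.087, 0.0], [-0.087, 0.996, -0.001], [-0.0, -0.001, -1.0]]
contact_force: [-0.2, -0.4, 0.0]
finger_gap: 0.5
grip_force: 0.0
```

```bash
python3 - <<'E'
from h import *
rel([.479,-.0248,.30])
p,c=shot('w10')
print(proj(c,[[.479,-.0248,.149],[.505,.0386,.185]]))
cv2.imwrite('pics/w10v.png',p)
E
```

```text
at [ 0.382  -0.0484  0.312 ] yaw -174.99 rel [-0.493  0.075  0.06 ]
[[338.24723261 333.24477901]
 [414.98733599 389.81448596]]
```

View pics/w10v.png

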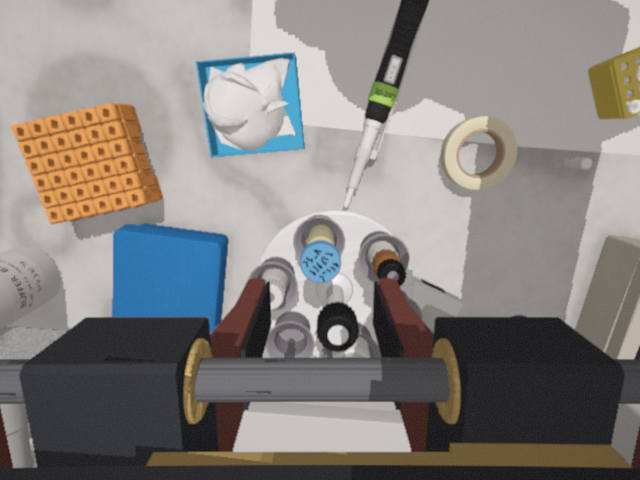

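```bash
python3 - <<'E'
from h import *
p,c=load('w10')
def pr(px,z,n):
    P=plane(c,[px],z)[0];d=P-[.479,-.0248,z];print(n,P.round(4),np.hypot(*d[:2]).round(4),np.degrees(np.arctan2(d[1],d[0])).round(1))
pr((320,239),.078,"sample");pr((384.5,256),.078,"cw");pr((273,283),.078,"acw")
h=cv2.cvtColor(p,cv2.COLOR_BGR2HSV);m=cv2.inRange(h,(95,90,60),(115,255,255))[230:295,290:350]
pts=cv2.findNonZero(m);(x,y),r=cv2.minEnclosingCircle(pts);print(r);pr((x+290,y+230),.155,"tubecap")
# the disc (white) and cups in w5, w7 too
for n,px in [('w5',(190,233)),('w5',(116,214)),('w5',(69,264)),('w7',(320,217)),('w7',(393,237)),('w7',(267,268))]:
    c=load(n)[1];pr(px,.078,n)
E
```

```text
sample [ 0.4133 -0.0468  0.078 ] 0.0693 -161.5
cw [0.4253 0.02   0.078 ] 0.0699 140.2
acw [ 0.4643 -0.0912  0.078 ] 0.068 -102.5
20.73442268371582
tubecap [ 0.4127 -0.0466  0.155 ] 0.0698 -161.8
w5 [0.426  0.0197 0.078 ] 0.0692 140.0
w5 [ 0.4141 -0.0466  0.078 ] 0.0685 -161.5
w5 [ 0.4654 -0.0914  0.078 ] 0.068 -101.5
w7 [ 0.4133 -0.047   0.078 ] 0.0693 -161.3
w7 [0.4258 0.0194 0.078 ] 0.0692 140.3
w7 [ 0.4645 -0.091   0.078 ] 0.0678 -102.4
```

>>> arm_command([
  {"dx": -0.06,"dy": 0.01,"dz": 0,"spin": 0},
  {"dx": -0.2,"dy": 0.03,"dz": 0,"spin": 0},
  {"dx": -0.35,"dy": 0.05,"dz": 0,"spin": 0},
  {"dx": -0.46,"dy": 0.07,"dz": 0.05,"spin": 0},
  {"dx": -0.49,"dy": 0.077,"dz": 0.15,"spin": 0},
  {"dx": -0.49,"dy": 0.077,"dz": 0.3,"spin": 0},
  {"dx": -0.49,"dy": 0.077,"dz": 0.45,"spin": 0},
  {"dx": -0.49,"dy": 0.077,"dz": 0.5,"spin": 0},
], hand=0.65)

```text
clock: 51.8
eef_pos: [0.4773, -0.0245, 0.2083]
ee_rot: [[-0.996, -0.086, -0.006], [-0.086, 0.996, 0.001], [0.006, 0.002, -1.0]]
contact_force: [-0.7, -0.5, -1.0]
finger_gap: 0.652
grip_force: 0.0
```

```bash
python3 -c "
from h import *
rel([.479,-.0250,.121])"
```

```text
at [ 0.4773 -0.0245  0.2083] yaw -175.09 rel [-0.011 -0.004  0.436]
```

>>> arm_command([
  {"dx": -0.005,"dy": -0.002,"dz": 0.05,"spin": 0},
  {"dx": -0.005,"dy": -0.002,"dz": 0.13,"spin": 0},
  {"dx": -0.005,"dy": -0.002,"dz": 0.22,"spin": 0},
  {"dx": -0.005,"dy": -0.002,"dz": 0.31,"spin": 0},
  {"dx": -0.005,"dy": -0.002,"dz": 0.38,"spin": 0},
  {"dx": -0.005,"dy": -0.002,"dz": 0.42,"spin": 0},
  {"dx": -0.005,"dy": -0.002,"dz": 0.425,"spin": 0},
  {"dx": -0.005,"dy": -0.002,"dz": 0.425,"spin": 0},
])

```text
clock: 52.6
eef_pos: [0.4802, -0.0251, 0.1272]
ee_rot: [[-0.996, -0.086, 0.001], [-0.086, 0.996, -0.0], [-0.001, -0.0, -1.0]]
contact_force: [0.6, 0.0, 0.9]
finger_gap: 0.65
grip_force: 0.0
```

>>> arm_command([
  {"dx": 0,"dy": 0,"dz": 0,"spin": 0},
  {"dx": 0,"dy": 0,"dz": 0,"spin": 0},
  {"dx": 0,"dy": 0,"dz": 0,"spin": 0},
  {"dx": 0,"dy": 0,"dz": 0,"spin": 0},
  {"dx": 0,"dy": 0,"dz": 0,"spin": 0},
  {"dx": 0,"dy": 0,"dz": 0,"spin": 0},
  {"dx": 0,"dy": 0,"dz": 0,"spin": 0},
  {"dx": 0,"dy": 0,"dz": 0,"spin": 0},
], hand=0.2, newtons=20)

```text
clock: 53.4
eef_pos: [0.48, -0.0257, 0.1272]
ee_rot: [[-0.996, -0.086, 0.001], [-0.086, 0.996, -0.001], [-0.001, -0.002, -1.0]]
contact_force: [-1.2, -5.0, 4.2]
finger_gap: 0.406
grip_force: 20.0
```

>>> arm_command([
  {"dx": 0,"dy": 0,"dz": 0,"spin": 0.07},
  {"dx": 0,"dy": 0,"dz": 0,"spin": 0.19},
  {"dx": 0,"dy": 0,"dz": 0,"spin": 0.32},
  {"dx": 0,"dy": 0,"dz": 0,"spin": 0.46},
  {"dx": 0,"dy": 0,"dz": 0,"spin": 0.6},
  {"dx": 0,"dy": 0,"dz": 0,"spin": 0.74},
  {"dx": 0,"dy": 0,"dz": 0,"spin": 0.87},
  {"dx": 0,"dy": 0,"dz": 0,"spin": 1},
])

```text
clock: 54.2
eef_pos: [0.4799, -0.0259, 0.1272]
ee_rot: [[-0.763, 0.646, 0.001], [0.646, 0.763, -0.002], [-0.002, -0.001, -1.0]]
contact_force: [-1.4, -6.0, 5.0]
finger_gap: 0.406
grip_force: 20.0
```

>>> arm_command([
  {"dx": 0,"dy": 0,"dz": 0,"spin": 0.12},
  {"dx": 0,"dy": 0,"dz": 0,"spin": 0.25},
  {"dx": 0,"dy": 0,"dz": 0,"spin": 0.37},
  {"dx": 0,"dy": 0,"dz": 0,"spin": 0.5},
  {"dx": 0,"dy": 0,"dz": 0,"spin": 0.62},
  {"dx": 0,"dy": 0,"dz": 0,"spin": 0.75},
  {"dx": 0,"dy": 0,"dz": 0,"spin": 0.87},
  {"dx": 0,"dy": 0,"dz": 0,"spin": 1},
])

```text
clock: 55.0
eef_pos: [0.4798, -0.026, 0.1272]
ee_rot: [[-0.083, 0.997, 0.0], [0.997, 0.083, -0.002], [-0.002, 0.0, -1.0]]
contact_force: [-1.8, -6.7, 4.8]
finger_gap: 0.407
grip_force: 20.0
```

>>> arm_command([
  {"dx": 0,"dy": 0,"dz": 0,"spin": 0.12},
  {"dx": 0,"dy": 0,"dz": 0,"spin": 0.26},
  {"dx": 0,"dy": 0,"dz": 0,"spin": 0.42},
  {"dx": 0,"dy": 0,"dz": 0,"spin": 0.58},
  {"dx": 0,"dy": 0,"dz": 0,"spin": 0.72},
  {"dx": 0,"dy": 0,"dz": 0,"spin": 0.84},
  {"dx": 0,"dy": 0,"dz": 0,"spin": 0.91},
  {"dx": 0,"dy": 0,"dz": 0,"spin": 0.933},
])

```text
clock: 55.8
eef_pos: [0.4796, -0.0259, 0.1272]
ee_rot: [[0.603, 0.797, 0.0], [0.797, -0.603, -0.002], [-0.001, 0.001, -1.0]]
contact_force: [-1.0, -7.5, 5.9]
finger_gap: 0.404
grip_force: 20.0
```

>>> arm_command([
  {"dx": 0,"dy": 0,"dz": 0,"spin": 0},
  {"dx": 0,"dy": 0,"dz": 0,"spin": 0},
  {"dx": 0,"dy": 0,"dz": 0,"spin": 0},
  {"dx": 0,"dy": 0,"dz": 0,"spin": 0},
  {"dx": 0,"dy": 0,"dz": 0,"spin": 0},
  {"dx": 0,"dy": 0,"dz": 0,"spin": 0},
  {"dx": 0,"dy": 0,"dz": 0,"spin": 0},
  {"dx": 0,"dy": 0,"dz": 0,"spin": 0},
])

```text
clock: 56.6
eef_pos: [0.4795, -0.0259, 0.1272]
ee_rot: [[0.602, 0.798, 0.0], [0.798, -0.602, -0.002], [-0.001, 0.001, -1.0]]
contact_force: [-2.5, -6.6, 5.9]
finger_gap: 0.406
grip_force: 20.0
```

>>> arm_command([
  {"dx": 0,"dy": 0,"dz": 0,"spin": 0},
  {"dx": 0,"dy": 0,"dz": 0,"spin": 0},
  {"dx": 0,"dy": 0,"dz": 0,"spin": 0},
  {"dx": 0,"dy": 0,"dz": -0.1,"spin": 0},
  {"dx": 0,"dy": 0,"dz": -0.3,"spin": 0},
  {"dx": 0,"dy": 0,"dz": -0.5,"spin": 0},
  {"dx": 0,"dy": 0,"dz": -0.7,"spin": 0},
  {"dx": 0,"dy": 0,"dz": -0.9,"spin": 0},
], hand=0.65)

```text
clock: 57.4
eef_pos: [0.479, -0.0244, 0.3081]
ee_rot: [[0.602, 0.798, -0.0], [0.798, -0.602, 0.001], [0.0, -0.001, -1.0]]
contact_force: [1.0, -0.0, -0.8]
finger_gap: 0.651
grip_force: 0.0
```

>>> arm_command([
  {"dx": 0,"dy": 0,"dz": -0.05,"spin": -0.07},
  {"dx": -0.04,"dy": -0.04,"dz": -0.1,"spin": -0.19},
  {"dx": -0.12,"dy": -0.1,"dz": -0.1,"spin": -0.32},
  {"dx": -0.2,"dy": -0.18,"dz": -0.1,"spin": -0.46},
  {"dx": -0.29,"dy": -0.26,"dz": -0.1,"spin": -0.6},
  {"dx": -0.36,"dy": -0.32,"dz": -0.1,"spin": -0.74},
  {"dx": -0.38,"dy": -0.34,"dz": -0.1,"spin": -0.87},
  {"dx": -0.38,"dy": -0.34,"dz": -0.1,"spin": -1},
])

```text
clock: 58.2
eef_pos: [0.3782, -0.0442, 0.3265]
ee_rot: [[-0.142, 0.99, -0.0], [0.99, 0.142, 0.0], [0.001, -0.0, -1.0]]
contact_force: [0.0, -0.7, -0.0]
finger_gap: 0.65
grip_force: 0.0
```

>>> arm_command([
  {"dx": 0,"dy": 0,"dz": 0,"spin": -0.12},
  {"dx": 0,"dy": 0,"dz": 0,"spin": -0.25},
  {"dx": 0,"dy": 0,"dz": 0,"spin": -0.37},
  {"dx": 0,"dy": 0,"dz": 0,"spin": -0.5},
  {"dx": 0,"dy": 0,"dz": 0,"spin": -0.62},
  {"dx": 0,"dy": 0,"dz": 0,"spin": -0.75},
  {"dx": 0,"dy": 0,"dz": 0,"spin": -0.87},
  {"dx": 0,"dy": 0,"dz": 0,"spin": -1},
])

```text
clock: 59.0
eef_pos: [0.3792, -0.0442, 0.3264]
ee_rot: [[-0.801, 0.599, -0.0], [0.599, 0.801, 0.001], [0.001, 0.0, -1.0]]
contact_force: [0.2, -1.6, 0.2]
finger_gap: 0.651
grip_force: 0.0
```

>>> arm_command([
  {"dx": 0,"dy": 0,"dz": 0,"spin": -0.12},
  {"dx": 0,"dy": 0,"dz": 0,"spin": -0.25},
  {"dx": 0,"dy": 0,"dz": 0,"spin": -0.4},
  {"dx": 0,"dy": 0,"dz": 0,"spin": -0.55},
  {"dx": 0,"dy": 0,"dz": 0,"spin": -0.7},
  {"dx": 0,"dy": 0,"dz": 0,"spin": -0.8},
  {"dx": 0,"dy": 0,"dz": 0,"spin": -0.82},
  {"dx": 0,"dy": 0,"dz": 0,"spin": -0.82},
])

```text
clock: 59.8
eef_pos: [0.3793, -0.0443, 0.3265]
ee_rot: [[-1.0, 0.004, -0.0], [0.004, 1.0, 0.0], [0.0, 0.0, -1.0]]
contact_force: [-0.1, 1.1, 0.4]
finger_gap: 0.648
grip_force: 0.0
```

```bash
python3 - <<'E'
from h import *
rel([.32,-.02,.38])
p,c=shot('w11')
pt,ct=shot('top11','top');ps,cs_=shot('sc11','scene')
def blue(p,c,z):
    h=cv2.cvtColor(p,cv2.COLOR_BGR2HSV);m=cv2.inRange(h,(95,80,50),(115,255,255));print('pred',proj(c,[[.505,.0386,.155]]))
    for k in cv2.findContours(m,0,2)[0]:
        if cv2.contourArea(k)>25: print(cv2.boundingRect(k),cv2.contourArea(k),plane(c,[cv2.minEnclosingCircle(k)[0]],z))
for a in((p,c),(pt,ct),(ps,cs_)): blue(*a,.155)
a=np.hstack([cv2.resize(pt[180:300,370:530],(400,300),interpolation=3),cv2.resize(ps[220:400,340:500],(400,450),interpolation=3)[:300]])
b=cv2.resize(p[200:400,240:507],(400,300),interpolation=3)
b=np.hstack([b,cv2.resize(ps[220:400,340:500],(400,450),interpolation=3)[150:]])
cv2.imwrite('pics/fin.png',(255*(np.vstack([a,b])/255.)**.7).astype('uint8'))
E
```

```text
at [ 0.3793 -0.0443  0.3265] yaw 179.78 rel [ 0.297  0.121 -0.267]
pred [[412.27019044 355.84692209]]
(391, 344, 9, 14) 72.0 [[0.4999656  0.02312669 0.155     ]]
(122, 239, 110, 104) 7958.5 [[ 0.43022518 -0.16864856  0.155     ]]
(186, 62, 110, 107) 2550.0 [[ 0.29534748 -0.1067596   0.155     ]]
pred [[434.2850168  215.94767272]]
(481, 310, 39, 52) 529.0 [[ 0.28312022 -0.07986441  0.155     ]]
(426, 213, 19, 13) 67.0 [[0.50392617 0.03729762 0.155     ]]
(519, 194, 23, 36) 446.5 [[ 0.51257572 -0.1412954   0.155     ]]
pred [[413.34218288 279.16068974]]
(359, 441, 34, 39) 388.5 [[ 0.27691288 -0.2011617   0.155     ]]
(305, 428, 37, 52) 548.0 [[ 0.23484326 -0.16696108  0.155     ]]
(335, 415, 30, 15) 165.0 [[ 0.27677875 -0.14416459  0.155     ]]
(433, 384, 115, 96) 6731.0 [[ 0.4440397  -0.24320649  0.155     ]]
(406, 276, 19, 17) 181.5 [[0.50231894 0.03040475 0.155     ]]
(0, 242, 47, 45) 1366.0 [[-0.08439345  0.37771693  0.155     ]]
(449, 61, 15, 34) 295.0 [[0.97109983 0.54142358 0.155     ]]
(213, 61, 21, 14) 55.0 [[0.48339402 0.84786356 0.155     ]]
(170, 42, 31, 9) 93.5 [[0.43464747 1.00905919 0.155     ]]
```

View pics/fin.png

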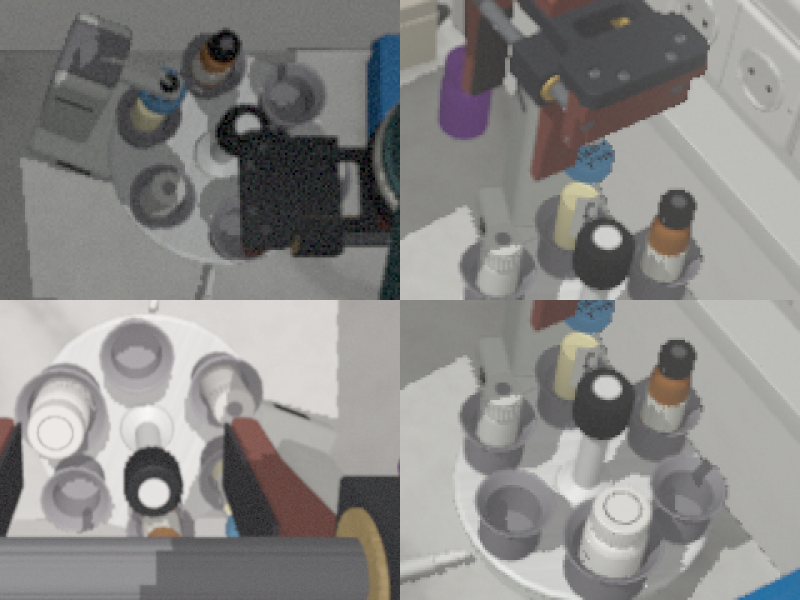

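```bash
python3 - <<'E'
from h import *
p,c=load('w11')
g=cv2.GaussianBlur(cv2.cvtColor(p,cv2.COLOR_BGR2GRAY),(3,3),0).astype(float)
gx=cv2.Sobel(g,6,1,0);gy=cv2.Sobel(g,6,0,1);G=np.hypot(gx,gy)
def fit(name,base,r,H=(.4785,-.0248)):
    best=[]
    th=np.linspace(0,2*np.pi,90)
    for a in np.arange(base-6,base+6.1,.25):
        C=np.array([H[0]+.068*np.cos(np.radians(a)),H[1]+.068*np.sin(np.radians(a)),.078])
        u=proj(c,C+r*np.c_[np.cos(th),np.sin(th),0*th]).astype(np.float32)
        best.append((np.median(cv2.remap(G.astype(np.float32),u[:,0],u[:,1],1)),a))
    print(name,max(best))
def pr(px,z,n):
    P=plane(c,[px],z)[0];d=P-[.4785,-.0248,z];print(n,P.round(4),np.hypot(*d[:2]).round(4),np.degrees(np.arctan2(d[1],d[0])).round(1))
f=lambda x,y:(240+x/1.498,200+(y-300)/1.5)
pr(f(137,356),.078,'187');pr(f(225,391),.078,'127');pr(f(75,496),.078,'307');pr(f(59,411),.078,'247')
E
```

```text
187 [ 0.4123 -0.0334  0.078 ] 0.0667 -172.6
127 [0.438  0.0287 0.078 ] 0.0671 127.2
307 [ 0.5184 -0.0789  0.078 ] 0.0672 -53.6
247 [ 0.4523 -0.0888  0.078 ] 0.0691 -112.3
```

```bash
python3 -c "
from rig import ctrl
print(ctrl.job_done())"
```

```text
the job is handed in; nothing more can be done
None
```

I loaded the carousel and handed in the job at about 60 s. The rinse bottle is in the wide holder, the sample tube is across from it, and the amber vial is next to the tube clockwise with the short vial anticlockwise. In the last pictures everything stands upright and let go, and the tube is under the needle to within about 1°.

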